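# Shut down the sealing-wax warmer

## Robot

A 7-joint arm with a two-finger parallel gripper is mounted at the origin on the work surface. World frame = base frame: x ahead of the robot, y to its left, z up, the work surface at z = 0. Lengths are in m, angles in rad, forces in N, time in s.
With the tool pointing down it reaches from about 0.4 to 0.85 m from the base axis. Payload 4.5 kg.
Tool frame: the origin (TCP) lies midway between the tips of the shut fingers; the grasp point (between the pads) lies 19 mm behind it; z points along the fingers, y is the direction in which the jaws open and shut (so a half turn about z gives the same grasp; the last joint's range is limited). The gripper opens to 88 mm and grips with 3 to 60 N. Pads are 18 mm wide; open, the fingers measure 123 mm over their backs; the gripper's body (75 mm by 187 mm) begins 45 mm behind the grasp point.
Start: joints at [-1.273, 0.689, -0.195, 1.565, 0.157, 0.902, -0.215], TCP at [0.163, 0.603, 0.239] pointing down, gripper open.
Joint ranges: [-3.01, 3.01], [-0.46, 2.08], [-1.47, 1.51], [0.13, 2.56], [-1, 4.14], [0.04, 2.09], [-2.66, 2.66]. Speed limits (rad/s): [2.57, 2.57, 3.14, 3.14, 3.14, 3.14, 3.14].

## Interface

Orientations are given as a unit quaternion [x, y, z, w].
In Python, from plant import r gives the robot as it stands. The module is installed in compiled form; this text tells all that it offers.
- The arm moves only by the shell command python3 -m jog 'ROWS' [FORCE]. ROWS is JSON, a list of rows, each an object with "translation": the shift along the tool's x, y, z in units of 40 mm (1.0 is 40 mm), a list of three; "twist": the turn about the tool's z in units of 6 degrees (1.0 is 6 degrees); "claw": the opening in per cent of the stroke, from 0 (shut) to 100 (fully open). A call has 1 to 20 rows; each row shifts and turns the commanded pose from where the row before left it, along the tool's axes as they then stand; what a row does not reach is not made up. A row lasts 1/12 s, in which the tool goes at most 41.7 mm and 7.16 degrees, less where a joint would pass 70% of its speed; a pose out of reach is approached as far as the arm can. A call is refused whole if a number of a shift passes 1 or a number of a turn 1, either way. A call with a gripper value outside its range is refused whole. The fingers move at their own pace and stop on an object; FORCE is the grip in N (left out, the last holds). Time passes only in rows, so rows that do not move let the fingers close. It gives the time, the measured TCP pose, the force and the opening at its end, in the units of the state.
- r.get_state(): the state, without advancing time (a new reading comes with each control period).
- r.snapshot(name): name is "scene" or "top" or "wrist"; returns a dict with "img" (400x640x3 uint8, red, green, blue), "fx", "fy", "cx", "cy" (pixels), "origin" and "rotation" of the camera in the world; the wrist camera has in their place "T_tool_cam" (4x4, takes a point from camera to tool coordinates, whose origin is the TCP and whose axes are the flange's). Camera axes: x right, y up, looking along -z (the intrinsics and any distortion apply to the point x, -y, -z); pixel columns grow to the right and rows downward; lengths in m; the calibration is good to about 2 mm. A picture is of the moment at which its call begins: read the wrist's pose just before it. There is no depth.
- r.finish_job(): hands the job in, once; it reports no verdict.
Trained networks look in the newest picture that a camera, given by its name, has taken for a name from the list of things; names that differ only in an ending like _2 or _b are one class to them, and where a whole thing is asked for, a point or a joint stands for the part that bears it (a point fixed in the world has none). Each returns a list of dicts, best first, with "confidence" (0 to 1); they miss things now and then, are a little off and sometimes report something else, mostly with a low value. They report only what shows in the picture. A call takes as long as a camera call. They do not tell look-alikes from the thing itself.
- r.spot_in(label, camera): "rect" ([left, top, right, bottom] in pixels, round what is visible of it).
- r.spot_point(label, camera): "location" ([row, column] in pixels: a listed point, or the origin of a listed thing).
The state is a dict: "clock": time; "q": joint angles; "qd": joint speeds; "joint_torque": joint torques, N m; "tool_pos": TCP position; "eef_rot": TCP orientation; "contact_force": force on the tool from outside, world axes, zero at the start; "moment": the same for the moment, N m; "opening": opening from 0.0 (shut) to 1.0 (fully open).
Only numpy, scipy, OpenCV 4.12 (cv2) and the standard library are available. Lean on these libraries where they do the work, as an engineer would, in place of code of your own. Each camera call takes 0.05 s, during which the arm holds its last target. There are 200 camera calls.

## Task

Sealing is over at the postmark counter: turn the wax warmer's switch fully to off, then lift the lidded pot off its plate and set it down gently on the round cork rest beside, standing upright with its whole foot on the cork. Keep the pot level all the way, do not knock the lamp that hangs over it, and leave the stamps and other things on the table where they are.

Things in the scene. Friction and masses are not known exactly. Their poses are not given: they have to be found in the camera images.
- warmer: White sealing-wax warmer, fixed, 242 mm deep, 180 wide, 66 high, turned up to 0.2 rad. Origin: on the table under the centre of its round plate; x to its back, y to its left seen from the robot, z up. Housing from x -160 to +82 mm. Its front is a grey fascia sloping at 30 degrees (from x -160, z 20 up to x -80, z 66 mm), facing up and to the robot, the switch in its middle.
- plate (a point): Centre of the warmer's steel plate, at its top, 69 mm above the table; axes as the warmer's. A round raised rim (53 mm inner, 61 mm outer radius) stands 6 mm higher than the plate: the pot must be lifted over it.
- switch (a joint): Angle of the rotary switch: 0 = fully on (white pointer up the slope, at the green dot), 1.57 = fully off (pointer to the warmer's left, +y, at the red dot); stops at both. On to off: a quarter turn anticlockwise, seen looking at the fascia. A spring detent (up to 0.13 Nm) holds either end: past half way it pulls on to the stop by itself. It starts on.
- switch_grip (a point): On the switch's axis at the height to grip, 28 mm out from the fascia. Turns with the handle: z out of the fascia along the axis (30 degrees from vertical), x along the handle to its pointer end. The handle is a black bar 52 mm long (x), 14 thick (y), from 9 to 37 mm out from the fascia, on a black disc of 50 mm diameter.
- pot: Lidded steel pot, loose, about 0.45 kg (0.8 to 1.25 times), on the warmer's plate. Origin: centre of its underside; z up. 84 mm across (foot 80), lid rim 88 mm across at 82 to 86 mm, lid top at 96 mm. A fixed arched handle spans it along its own x, its 7 mm sides at x +-47 mm; small pouring lip at +x, 58 mm out. Its x is within 0.25 rad of the warmer's x.
- pot_grip (a point): Middle of the pot's handle: a straight level black bar along the pot's x, 70 mm long, 16 mm wide and 16 mm high, its middle 140 mm above the pot's underside and straight above its centre. Axes as the pot's. 36 mm free between bar and lid.
- rest: Round cork rest, fixed, 124 mm across, 12 mm high, on the table beside the warmer, to its left or its right (the ink tin lies on the other side). Origin: centre of its underside.
- lamp_tip (a point): Near end of the lamp's flat head (middle of the lower edge), 340 mm above the table. The head, 46 mm wide, 14 thick, runs back 205 mm from it along +x. It hangs about 10 mm nearer to the robot than the pot handle's middle and 130 mm above it, so the gripper cannot come straight down on the handle; leaned back 25 to 45 degrees towards the robot it can.
- lamp: White LED desk lamp, fixed: 120 mm round base behind the warmer, 16 mm upright post, flat level head reaching over the pot. Origin: on the table, straight below lamp_tip; the post stands 205 mm from it along +x, turned 0.05 to 0.5 rad from the warmer's x towards its left.
- red_stamp_a: loose red rubber stamp, 44 mm round foot, 56 mm tall; origin at the centre of its underside. A bystander.
- red_stamp_b: another red stamp like it; origin at the centre of its underside. A bystander.
- crystal_seal: loose clear-knobbed stamp, 36 mm foot, 60 mm tall; origin at the centre of its underside. A bystander.
- brass_seal: loose brass seal with a dark wooden grip, 30 mm foot, 66 mm tall; origin at the centre of its underside. A bystander.
- ink_tin: loose round black ink-pad tin, 96 mm across, 24 mm high (not a place for the pot); origin at the centre of its underside. A bystander.
- bead_jar: loose amber jar with a wooden cap, 54 mm across, 75 mm tall; origin at the centre of its underside. A bystander.
- ink_bottle: loose red refill bottle, 34 mm square, 52 mm tall; origin at the centre of its underside. A bystander.
There are look-alikes about, which are no part of the job. What is shaped like the pot but orange is not meant.

How it is judged:
By the outcome, as a careful person would: the job done as asked, in the order asked, and still so for the second after the job is handed in, with the robot touching nothing.
It also fails if it takes over 72 s, if anything falls off the work surface, if the arm or the gripper's body presses on something with over 40 N, if the wrist force passes 120 N, or if a joint passes its speed limit or range.

## Working session

There is one attempt and no reset: what is moved stays moved. The work goes in short steps, Python scripts to look and compute and a shell command to move; the robot and the scene stay as the last step left them, time stands still between calls to the robot, and variables do not carry over. Pictures are saved under pics/ and viewed, about 8 in all and at most 12, crops included, and the job is handed in when it is done.

```bash
ls; mkdir -p pics
cat > h.py <<'E'
import numpy as np, cv2
from plant import r
from scipy.spatial.transform import Rotation as R
def snap(name,save=None):
    st=r.get_state(); s=r.snapshot(name)
    if name=="wrist":
        T=np.array(s["T_tool_cam"]); Rt=R.from_quat(st["eef_rot"]).as_matrix()
        s["R"]=Rt@T[:3,:3]; s["o"]=Rt@T[:3,3]+np.array(st["tool_pos"])
    else: s["R"]=np.array(s["rotation"]); s["o"]=np.array(s["origin"])
    if save: cv2.imwrite("pics/"+save,s["img"][:,:,::-1])
    return s
def ray(s,row,col):
    d=np.array([(col-s["cx"])/s["fx"],-(row-s["cy"])/s["fy"],-1.]); d=s["R"]@d
    return s["o"],d/np.linalg.norm(d)
def atz(s,row,col,z):
    o,d=ray(s,row,col); return o+d*(z-o[2])/d[2]
def proj(s,p):
    c=s["R"].T@(np.asarray(p)-s["o"]); return s["cy"]-s["fy"]*c[1]/-c[2], s["cx"]+s["fx"]*c[0]/-c[2]
def tri(rays):
    A=np.zeros((3,3));b=np.zeros(3)
    for o,d in rays:
        M=np.eye(3)-np.outer(d,d);A+=M;b+=M@o
    p=np.linalg.solve(A,b); return p,[np.linalg.norm((np.eye(3)-np.outer(d,d))@(p-o)) for o,d in rays]
E
python3 -m jog --help | head -30
python3 - <<'E'
from h import *
st=r.get_state(); print({k:np.round(v,3).tolist() for k,v in st.items()})
L=["warmer","plate","switch","switch_grip","pot","pot_grip","rest","lamp_tip","lamp","red_stamp_a","crystal_seal","brass_seal","ink_tin","bead_jar","ink_bottle"]
for c in ["scene","top"]:
    s=snap(c,c+"0.png"); print(c,[round(float(s[k]),1) for k in("fx","fy","cx","cy")],s["o"],s["R"].round(3).tolist(),[k for k in s])
    for l in L:
        print(l,[(round(d["confidence"],2),np.round(d["location"],1).tolist()) for d in r.spot_point(l,c)[:3]])
E
```

```text
pics
{'clock': 0.0, 'q': [-1.273, 0.69, -0.195, 1.566, 0.157, 0.902, -0.215], 'qd': [-0.0, 0.0, -0.0, -0.001, -0.001, -0.001, 0.0], 'joint_torque': [0.001, -52.756, -1.266, -15.342, -0.052, 0.006, 0.0], 'tool_pos': [0.163, 0.603, 0.238], 'eef_rot': [0.131, 0.991, -0.001, -0.0], 'contact_force': [0.195, 0.411, -0.343], 'moment': [0.023, 0.033, 0.056], 'opening': 0.999}
scene [392.8, 392.8, 321.6, 201.0] [ 1.15124423 -0.63787484  0.75260461] [0.455, 0.148, 0.278, 0.833] ['img', 'fx', 'fy', 'cx', 'cy', 'origin', 'rotation', 'R', 'o']
warmer [(0.58, [225.8, 276.8])]
plate [(0.56, [237.7, 315.6])]invalid input: not JSON, or not a number
Traceback (most recent call last):
ValueError: it knows: bead_jar, brass_seal, crystal_seal, ink_bottle, ink_tin, lamp, lamp_tip, plate, pot, pot_grip, red_stamp, rest, switch_grip, warmer
```

```bash
sed -i 's/s\["R"\]=np.array(s\["rotation"\])/s["R"]=R.from_quat(s["rotation"]).as_matrix()/' h.py
python3 - <<'E'
from h import *
L=["warmer","plate","switch_grip","pot","pot_grip","rest","lamp_tip","lamp","red_stamp","crystal_seal","brass_seal","ink_tin","bead_jar","ink_bottle"]
Z=dict(plate=.069,switch_grip=.067,pot=.069,pot_grip=.209,lamp_tip=.34)
for c in ["scene","top"]:
    s=snap(c,c+"0.png"); print(c,[round(float(s[k]),1) for k in("fx","fy","cx","cy")],s["o"],s["R"][:,2].round(3).tolist())
    for l in L:
        print(l,[(round(d["confidence"],2),np.round(d["location"]).tolist(),atz(s,*d["location"],Z.get(l,0.)).round(3).tolist()) for d in r.spot_point(l,c)[:3]])
E
```

```text
scene [392.8, 392.8, 321.6, 201.0] [ 1.15124423 -0.63787484  0.75260461] [0.5, -0.676, 0.541]
warmer [(0.58, [260.0, 310.0], [0.617, 0.03, 0.0])]
plate [(0.82, [241.0, 315.0], [0.627, 0.041, 0.069]), (0.53, [327.0, 203.0], [0.616, -0.337, 0.069]), (0.41, [318.0, 284.0], [0.739, -0.215, 0.069])]
switch_grip [(0.67, [228.0, 273.0], [0.494, 0.017, 0.067])]
pot [(0.77, [364.0, 266.0], [0.787, -0.321, 0.069]), (0.61, [240.0, 317.0], [0.63, 0.047, 0.069]), (0.59, [332.0, 336.0], [0.851, -0.175, 0.069])]
pot_grip [(0.93, [199.0, 315.0], [0.631, 0.037, 0.209]), (0.71, [291.0, 340.0], [0.864, -0.189, 0.209]), (0.68, [318.0, 261.0], [0.791, -0.326, 0.209])]
rest [(0.53, [214.0, 325.0], [0.515, 0.244, 0.0])]
lamp_tip [(0.68, [152.0, 307.0], [0.611, 0.033, 0.34])]
lamp []
red_stamp [(0.84, [315.0, 287.0], [0.696, -0.159, 0.0]), (0.7, [294.0, 309.0], [0.695, -0.073, 0.0])]
crystal_seal [(0.72, [240.0, 353.0], [0.665, 0.182, 0.0])]
brass_seal [(0.73, [212.0, 327.0], [0.515, 0.257, 0.0]), (0.47, [196.0, 336.0], [0.48, 0.36, 0.0])]
ink_tin [(0.89, [293.0, 248.0], [0.569, -0.166, -0.0])]
bead_jar [(0
[... 681 characters left out ...]
9, 0.036, 0.209]), (0.83, [146.0, 348.0], [0.81, -0.11, 0.209])]
rest [(0.59, [266.0, 254.0], [0.505, 0.235, 0.0])]
lamp_tip [(0.62, [203.0, 307.0], [0.623, 0.032, 0.34])]
lamp []
red_stamp [(0.69, [195.0, 364.0], [0.7, -0.164, -0.0]), (0.45, [202.0, 338.0], [0.688, -0.073, 0.0])]
crystal_seal [(0.51, [218.0, 268.0], [0.661, 0.171, 0.0]), (0.51, [216.0, 306.0], [0.652, 0.042, 0.0]), (0.2, [192.0, 365.0], [0.71, -0.171, 0.0])]
brass_seal [(0.49, [280.0, 216.0], [0.475, 0.361, 0.0])]
ink_tin [(0.74, [236.0, 372.0], [0.557, -0.171, 0.0]), (0.31, [232.0, 408.0], [0.556, -0.294, 0.0])]
bead_jar [(0.79, [231.0, 407.0], [0.559, -0.291, 0.0])]
ink_bottle [(0.42, [220.0, 244.0], [0.663, 0.253, 0.0])]
```

View pics/scene0.png

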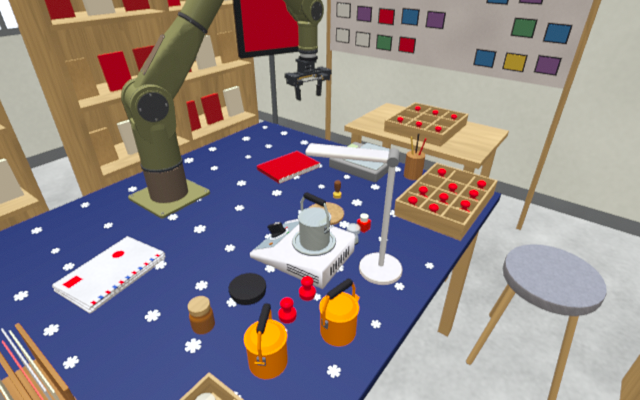

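View pics/top0.png

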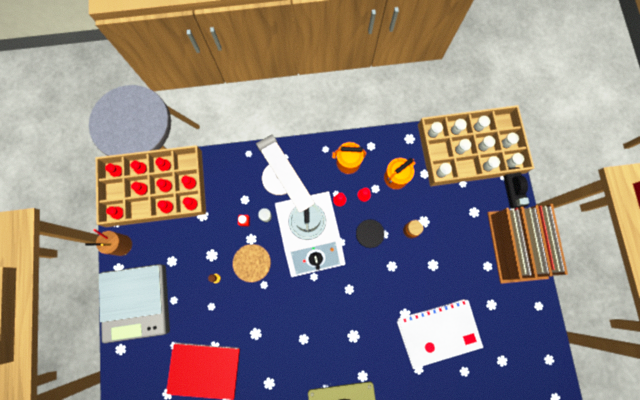

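```bash
cat >> h.py <<'E'
def where(target=None):
    st=r.get_state(); Rt=R.from_quat(st["eef_rot"]).as_matrix(); z=Rt[:,2];y=Rt[:,1]
    print("t",round(st["clock"],2),"p",np.round(st["tool_pos"],4),"lean",round(float(np.degrees(np.arccos(-z[2]))),2),"az",round(float(np.degrees(np.arctan2(z[1],z[0]))),2),
      "y",np.round(y,3),"q",np.round(st["q"],2),"F",np.round(st["contact_force"],1),"open",round(float(st["opening"]),3))
    if target is not None: print("units",np.round(Rt.T@(np.asarray(target)-st["tool_pos"])/.04,2))
E
python3 -m jog '[{"translation":[-0.52,-0.545,-0.35],"twist":0,"claw":100},{"translation":[-0.52,-0.545,-0.35],"twist":0,"claw":100},{"translation":[-0.52,-0.545,-0.35],"twist":0,"claw":100},{"translation":[-0.52,-0.545,-0.35],"twist":0,"claw":100},{"translation":[-0.52,-0.545,-0.35],"twist":0,"claw":100},{"translation":[-0.52,-0.545,-0.35],"twist":0,"claw":100},{"translation":[-0.52,-0.545,-0.35],"twist":0,"claw":100},{"translation":[-0.52,-0.545,-0.35],"twist":0,"claw":100},{"translation":[-0.52,-0.545,-0.35],"twist":0,"claw":100},{"translation":[-0.52,-0.545,-0.35],"twist":0,"claw":100},{"translation":[-0.52,-0.545,-0.35],"twist":0,"claw":100},{"translation":[-0.52,-0.545,-0.35],"twist":0,"claw":100},{"translation":[-0.52,-0.545,-0.35],"twist":0,"claw":100},{"translation":[-0.52,-0.545,-0.35],"twist":0,"claw":100},{"translation":[-0.52,-0.545,-0.35],"twist":0,"claw":100},{"translation":[-0.52,-0.545,-0.35],"twist":0,"claw":100},{"translation":[0,0,0],"twist":-0.95,"claw":100},{"translation":[0,0,0],"twist":-0.95,"claw":100},{"translation":[0,0,0],"twist":-0.95,"claw":100},{"translation":[0,0,0],"twist":-0.95,"claw":100}]'
python3 -c "
from h import *
where([.45,.07,.52])"
```

```text
clock: 3.32
tool_pos: [0.3933, 0.1797, 0.4629]
eef_rot: [-0.069, 0.998, 0.0, 0.0]
contact_force: [-0.3, -0.2, 0.6]
opening: 1.003
t 3.32 p [0.3933 0.1797 0.4629] lean 0.03 az 39.6 y [-0.138  0.99   0.   ] q [-0.39  0.19 -0.19  1.71  0.04  1.24  1.13] F [-0.3 -0.2  0.6] open 1.003
units [-1.03 -2.91 -1.43]
```

```bash
python3 -m jog '[{"translation":[-0.3,-0.8,-0.4],"twist":0,"claw":100},{"translation":[-0.3,-0.8,-0.4],"twist":0,"claw":100},{"translation":[-0.3,-0.8,-0.4],"twist":0,"claw":100},{"translation":[-0.9,0,0],"twist":0,"claw":100},{"translation":[-0.9,0,0],"twist":0,"claw":100},{"translation":[-0.9,0,0],"twist":0,"claw":100},{"translation":[-0.9,0,0],"twist":0,"claw":100},{"translation":[-0.9,0,0],"twist":0,"claw":100},{"translation":[-0.9,0,0],"twist":0,"claw":100},{"translation":[-0.9,0,0],"twist":0,"claw":100},{"translation":[-0.9,0,0],"twist":0,"claw":100}]'
python3 -c "
from h import *
where()"
```

```text
clock: 4.23
tool_pos: [0.7211, 0.1272, 0.5105]
eef_rot: [-0.067, 0.998, 0.0, -0.0]
contact_force: [1.5, 0.0, 1.3]
opening: 1.003
t 4.23 p [0.7211 0.1272 0.5105] lean 0.02 az 175.07 y [-0.134  0.991  0.   ] q [-0.22  0.79 -0.06  0.52  0.04  1.84  1.45] F [1.5 0.  1.3] open 1.003
```

```bash
python3 -m jog '[{"translation":[-0.9,0,0],"twist":0,"claw":100},{"translation":[-0.9,0,0],"twist":0,"claw":100},{"translation":[-0.9,0,0],"twist":0,"claw":100}]'
python3 -c "
from h import *
where()"
python3 -m jog '[{"translation":[-0.9,0,0],"twist":0,"claw":100},{"translation":[-0.9,0,0],"twist":0,"claw":100},{"translation":[-0.9,0,0],"twist":0,"claw":100}]'
python3 -c "
from h import *
where()"
```

```text
clock: 4.48
tool_pos: [0.75, 0.1361, 0.5045]
eef_rot: [-0.087, 0.996, -0.016, 0.003]
contact_force: [-0.5, 0.3, 0.2]
opening: 0.994
t 4.48 p [0.75   0.1361 0.5045] lean 1.85 az -73.5 y [-0.173  0.984 -0.032] q [-0.21  0.9  -0.41  0.25  0.39  2.    1.44] F [-0.5  0.3  0.2] open 0.994
clock: 4.73
tool_pos: [0.7647, 0.1471, 0.4984]
eef_rot: [-0.107, 0.994, -0.022, 0.017]
contact_force: [1.4, 0.5, 0.3]
opening: 1.001
t 4.73 p [0.7647 0.1471 0.4984] lean 3.25 az -45.83 y [-0.212  0.976 -0.048] q [-0.19  0.95 -0.97  0.18  0.93  2.06  1.46] F [1.4 0.5 0.3] open 1.001
```

```bash
python3 -m jog '[{"translation":[0.9,0.2,0],"twist":0,"claw":100},{"translation":[0.9,0.2,0],"twist":0,"claw":100},{"translation":[0.9,0.2,0],"twist":0,"claw":100},{"translation":[0.9,0,0],"twist":0,"claw":100},{"translation":[0.9,0,0],"twist":0,"claw":100},{"translation":[0,0,-1],"twist":0,"claw":100},{"translation":[0,0,-1],"twist":0,"claw":100},{"translation":[0,0,-1],"twist":0,"claw":100},{"translation":[0,0,-1],"twist":0,"claw":100}]'
python3 -c "
from h import *
where()"
python3 -m jog '[{"translation":[0,0,-1],"twist":0,"claw":100},{"translation":[0,0,-1],"twist":0,"claw":100},{"translation":[0,0,-1],"twist":0,"claw":100},{"translation":[0,0,-1],"twist":0,"claw":100},{"translation":[0,0,-1],"twist":0,"claw":100}]'
python3 -c "
from h import *
where()"
```

```text
clock: 5.48
tool_pos: [0.6196, 0.1369, 0.6227]
eef_rot: [-0.107, 0.994, -0.02, 0.009]
contact_force: [-1.2, 1.1, -0.4]
opening: 1.001
t 5.48 p [0.6196 0.1369 0.6227] lean 2.46 az -59.31 y [-0.213  0.976 -0.041] q [-0.05  0.65 -0.94  0.57  0.64  2.07  1.24] F [-1.2  1.1 -0.4] open 1.001
clock: 5.9
tool_pos: [0.6135, 0.1252, 0.6127]
eef_rot: [-0.098, 0.994, -0.028, -0.042]
contact_force: [-0.0, -0.2, -1.0]
opening: 1.003
t 5.9 p [0.6135 0.1252 0.6127] lean 5.82 az -140.29 y [-0.197  0.979 -0.048] q [-0.29  0.65 -0.01  0.51  0.05  2.08  1.49] F [-0.  -0.2 -1. ] open 1.003
```

```bash
for i in 1 2; do python3 -m jog '[{"translation":[0,0,0],"twist":0,"claw":100}]' >/dev/null
python3 -c "
from h import *
where()"; done
for i in 1 2 3; do python3 -m jog '[{"translation":[-0.4,0,-0.9],"twist":0,"claw":100}]' >/dev/null
python3 -c "
from h import *
where()"; done
```

```text
t 5.98 p [0.6138 0.1223 0.6148] lean 5.82 az -136.02 y [-0.189  0.98  -0.056] q [-0.3   0.64  0.    0.51  0.05  2.08  1.49] F [-0.6 -0.6  1.8] open 0.998
t 6.07 p [0.6135 0.1249 0.6138] lean 5.74 az -138.54 y [-0.195  0.979 -0.05 ] q [-0.29  0.64 -0.01  0.51  0.06  2.08  1.49] F [-0.3  0.3  0.1] open 1.003
t 6.15 p [0.6139 0.1296 0.6168] lean 5.18 az -143.73 y [-0.206  0.978 -0.037] q [-0.33  0.65  0.15  0.49 -0.06  2.09  1.54] F [-0.2  0.6 -1.5] open 1.002
t 6.23 p [0.6161 0.1287 0.627 ] lean 4.01 az -132.56 y [-0.202  0.979 -0.041] q [-0.37  0.66  0.32  0.47 -0.17  2.09  1.58] F [ 0.5 -0.4  0.2] open 0.994
t 6.32 p [0.617  0.1272 0.6394] lean 3.15 az -107.01 y [-0.195  0.98  -0.048] q [-0.38  0.65  0.34  0.45 -0.17  2.09  1.58] F [ 0.2  0.1 -0.3] open 0.998
```

```bash
for i in 1 2 3; do python3 -m jog '[{"translation":[-0.4,0,-0.9],"twist":0,"claw":100},{"translation":[-0.4,0,-0.9],"twist":0,"claw":100}]' >/dev/null
python3 -c "
from h import *
where()"; done
for i in 1 2 3; do python3 -m jog '[{"translation":[-0.9,0,-0.3],"twist":0,"claw":100},{"translation":[-0.9,0,-0.3],"twist":0,"claw":100}]' >/dev/null
python3 -c "
from h import *
where()"; done
```

```text
t 6.48 p [0.6152 0.1294 0.6636] lean 3.17 az -45.0 y [-0.197  0.979 -0.046] q [-0.38  0.62  0.35  0.41 -0.18  2.09  1.58] F [ 0.6 -0.5 -0. ] open 1.003
t 6.65 p [0.6112 0.1299 0.6881] lean 5.56 az -17.64 y [-0.197  0.979 -0.047] q [-0.39  0.6   0.37  0.38 -0.2   2.09  1.58] F [-0.4  0.2 -0.8] open 0.998
t 6.82 p [0.6047 0.13   0.7128] lean 8.36 az -8.19 y [-0.196  0.979 -0.049] q [-0.4   0.58  0.4   0.36 -0.21  2.09  1.58] F [-0.9  1.4 -0.4] open 0.999
t 6.98 p [0.6418 0.1376 0.7067] lean 11.11 az -3.33 y [-0.196  0.979 -0.05 ] q [-0.37  0.65  0.46  0.24 -0.3   2.09  1.57] F [ 1.3  0.6 -0.7] open 1.0
t 7.15 p [0.6725 0.1445 0.6968] lean 13.17 az -0.51 y [-0.197  0.979 -0.048] q [-0.35  0.72  0.66  0.13 -0.52  2.09  1.58] F [ 7.   3.8 19.6] open 1.0
t 7.32 p [0.6775 0.1434 0.6946] lean 13.49 az -0.18 y [-0.193  0.98  -0.047] q [-0.35  0.75  1.04  0.14 -0.87  2.09  1.61] F [-0.2 -0.3  0. ] open 1.001
```

```bash
for i in 1 2 3 4 5; do python3 -m jog '[{"translation":[0.4,0,-0.9],"twist":0,"claw":100},{"translation":[0.4,0,-0.9],"twist":0,"claw":100}]' >/dev/null
python3 -c "
from h import *
where()"; done
for i in 1 2 ; do python3 -m jog '[{"translation":[0,0,-1],"twist":0,"claw":100},{"translation":[0,0,-1],"twist":0,"claw":100}]' >/dev/null
python3 -c "
from h import *
where()"; done
```

```text
t 7.48 p [0.6661 0.1322 0.7126] lean 14.59 az -3.71 y [-0.169  0.984 -0.061] q [-0.35  0.7   0.69  0.14 -0.52  2.09  1.57] F [ 0.6 -1.1 -0.2] open 1.0
t 7.65 p [0.6405 0.1384 0.7524] lean 17.62 az 4.31 y [-0.196  0.98  -0.039] q [-0.35  0.63  0.45  0.14 -0.32  2.09  1.55] F [-0.2 -0.3  0. ] open 1.0
t 7.82 p [0.6133 0.1328 0.7948] lean 21.44 az 5.34 y [-0.193  0.98  -0.04 ] q [-0.37  0.56  0.48  0.13 -0.33  2.09  1.55] F [ 0.8 -0.2  1.1] open 0.997
t 7.98 p [0.5844 0.1275 0.8336] lean 25.06 az 6.35 y [-0.192  0.981 -0.038] q [-0.39  0.5   0.5   0.13 -0.33  2.09  1.55] F [-0.4 -0.4 -0.4] open 1.001
t 8.15 p [0.5533 0.1219 0.8702] lean 28.65 az 7.28 y [-0.193  0.981 -0.037] q [-0.41  0.44  0.52  0.13 -0.33  2.09  1.55] F [ 0.6 -0.1 -0.1] open 0.996
t 8.32 p [0.5209 0.1162 0.9041] lean 32.2 az 7.92 y [-0.193  0.981 -0.035] q [-0.44  0.38  0.57  0.13 -0.33  2.09  1.55] F [-0.8  0.7 -0.5] open 0.996
t 8.48 p [0.4867 0.1099 0.9357] lean 35.73 az 8.45 y [-0.194  0.98  -0.034] q [-0.49  0.32  0.61  0.13 -0.33  2.09  1.55] F [-0.5  0.6  0.1] open 1.003
```

```bash
T='[{"translation":[0,0,0],"twist":1,"claw":100},{"translation":[0,0,0],"twist":1,"claw":100},{"translation":[0,0,0],"twist":1,"claw":100},{"translation":[0,0,0],"twist":1,"claw":100},{"translation":[0,0,0],"twist":1,"claw":100},{"translation":[0,0,0],"twist":1,"claw":100},{"translation":[0,0,0],"twist":1,"claw":100},{"translation":[0,0,0],"twist":1,"claw":100},{"translation":[0,0,0],"twist":1,"claw":100},{"translation":[0,0,0],"twist":1,"claw":100}]' ; echo ready
python3 -c "
from h import *
s=r.snapshot('wrist');print(np.round(s['T_tool_cam'],3),s['fx'],s['cx'],s['cy'])
where([.42,.03,.40])"
```

```text
ready
[[-0.001  0.964  0.266  0.068]
 [ 1.     0.001 -0.    -0.   ]
 [-0.     0.266 -0.964 -0.146]
 [ 0.     0.     0.     1.   ]] 304.2416077740939 318.51604672804484 197.00545147035288
t 8.53 p [0.4828 0.108  0.939 ] lean 36.07 az 8.54 y [-0.193  0.981 -0.033] q [-0.49  0.31  0.61  0.13 -0.33  2.09  1.55] F [-1.6 -2.9  1. ] open 0.999
units [ 9.5  -1.16  9.81]
```

```bash
python3 -m jog '[{"translation":[0.6,-0.08,0.6],"twist":0,"claw":100},{"translation":[0.6,-0.08,0.6],"twist":0,"claw":100},{"translation":[0.6,-0.08,0.6],"twist":0,"claw":100},{"translation":[0.6,-0.08,0.6],"twist":0,"claw":100},{"translation":[0.6,-0.08,0.6],"twist":0,"claw":100},{"translation":[0.6,-0.08,0.6],"twist":0,"claw":100},{"translation":[0.6,-0.08,0.6],"twist":0,"claw":100},{"translation":[0.6,-0.08,0.6],"twist":0,"claw":100},{"translation":[0.6,-0.08,0.6],"twist":0,"claw":100},{"translation":[0.6,-0.08,0.6],"twist":0,"claw":100},{"translation":[0.6,-0.08,0.6],"twist":0,"claw":100},{"translation":[0.6,-0.08,0.6],"twist":0,"claw":100},{"translation":[0.6,-0.08,0.6],"twist":0,"claw":100},{"translation":[0,0,0],"twist":0,"claw":100},{"translation":[0,0,0],"twist":0,"claw":100}]'
python3 - <<'E'
from h import *
where([.42,.03,.40])
s=snap("wrist","w1.png"); print(s["o"])
for l in ["warmer","plate","switch_grip","pot","pot_grip","lamp_tip"]:
    print(l,[(round(d["confidence"],2),np.round(d["location"]).tolist()) for d in r.spot_point(l,"wrist")[:3]])
E
```

```text
clock: 9.78
tool_pos: [0.4351, 0.0661, 0.575]
eef_rot: [-0.087, 0.947, 0.017, 0.309]
contact_force: [1.8, -0.3, 1.2]
opening: 1.001
t 9.78 p [0.4351 0.0661 0.575 ] lean 36.09 az 8.46 y [-0.176  0.984 -0.021] q [-1.19 -0.28  0.56  1.94  0.53  0.91  0.94] F [ 1.8 -0.3  1.2] open 1.001
units [ 3.02 -0.73  3.24]
[0.29614252 0.04290436 0.65316621]
warmer [(0.93, [54.0, 296.0])]
plate [(0.51, [74.0, 241.0])]
switch_grip [(0.32, [5.0, 196.0])]
pot [(0.87, [73.0, 295.0]), (0.85, [81.0, 152.0]), (0.78, [120.0, 223.0])]
pot_grip [(0.7, [149.0, 213.0]), (0.59, [116.0, 131.0])]
lamp_tip [(0.82, [157.0, 279.0]), (0.18, [73.0, 242.0])]
```

View pics/w1.png

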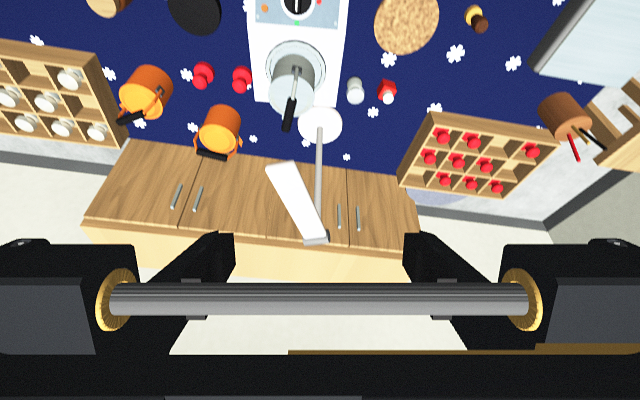

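```bash
python3 -m jog '[{"translation":[0,0,0],"twist":1,"claw":100},{"translation":[0,0,0],"twist":1,"claw":100},{"translation":[0,0,0],"twist":1,"claw":100},{"translation":[0,0,0],"twist":1,"claw":100},{"translation":[0,0,0],"twist":1,"claw":100},{"translation":[0,0,0],"twist":1,"claw":100},{"translation":[0,0,0],"twist":1,"claw":100},{"translation":[0,0,0],"twist":1,"claw":100},{"translation":[0,0,0],"twist":1,"claw":100},{"translation":[0,0,0],"twist":1,"claw":100},{"translation":[0,0,0],"twist":1,"claw":100},{"translation":[0,0,0],"twist":1,"claw":100},{"translation":[0,0,0],"twist":1,"claw":100},{"translation":[0,0,0],"twist":1,"claw":100},{"translation":[0,0,0],"twist":1,"claw":100}]'
python3 -m jog '[{"translation":[0,0,0],"twist":1,"claw":100},{"translation":[0,0,0],"twist":1,"claw":100},{"translation":[0,0,0],"twist":1,"claw":100},{"translation":[0,0,0],"twist":1,"claw":100},{"translation":[0,0,0],"twist":1,"claw":100},{"translation":[0,0,0],"twist":1,"claw":100},{"translation":[0,0,0],"twist":1,"claw":100},{"translation":[0,0,0],"twist":1,"claw":100},{"translation":[0,0,0],"twist":1,"claw":100},{"translation":[0,0,0],"twist":1,"claw":100},{"translation":[0,0,0],"twist":1,"claw":100},{"translation":[0,0,0],"twist":1,"claw":100},{"translation":[0,0,0],"twist":1,"claw":100},{"translation":[0,0,0],"twist":1,"claw":100},{"translation":[0,0,0],"twist":1,"claw":100}]'
python3 - <<'E'
from h import *
where([.40,.03,.42])
s=snap("wrist","w2.png"); print(s["o"])
np.savez("w2.npz",R=s["R"],o=s["o"])
for l in ["warmer","plate","switch_grip","pot","pot_grip","lamp_tip","rest"]:
    print(l,[(round(d["confidence"],2),np.round(d["location"],1).tolist()) for d in r.spot_point(l,"wrist")[:3]])
E
```

```text
clock: 11.38
tool_pos: [0.4363, 0.0673, 0.5763]
eef_rot: [0.609, 0.729, 0.233, 0.206]
contact_force: [-0.3, -0.0, -0.9]
opening: 1.0
clock: 12.63
tool_pos: [0.4363, 0.0673, 0.5763]
eef_rot: [0.947, 0.085, 0.311, -0.019]
contact_force: [0.4, -0.3, 0.0]
opening: 1.007
t 12.63 p [0.4363 0.0673 0.5763] lean 36.25 az 8.55 y [ 0.172 -0.985  0.018] q [-0.42 -0.17  0.06  1.93  0.19  0.78 -1.84] F [ 0.4 -0.3  0. ] open 1.007
units [-3.17  0.69  2.54]
[0.40541547 0.06469899 0.73476868]
warmer [(0.83, [221.5, 336.6]), (0.72, [272.8, 475.9])]
plate [(0.73, [210.9, 342.4])]
switch_grip [(0.78, [275.7, 337.1])]
pot [(0.9, [213.2, 341.8]), (0.74, [164.7, 411.4]), (0.59, [197.3, 468.4])]
pot_grip [(0.97, [132.2, 428.6]), (0.94, [189.9, 347.8]), (0.71, [175.9, 496.9])]
lamp_tip [(0.72, [167.8, 356.6])]
rest [(0.59, [250.6, 252.2])]
```

View pics/w2.png

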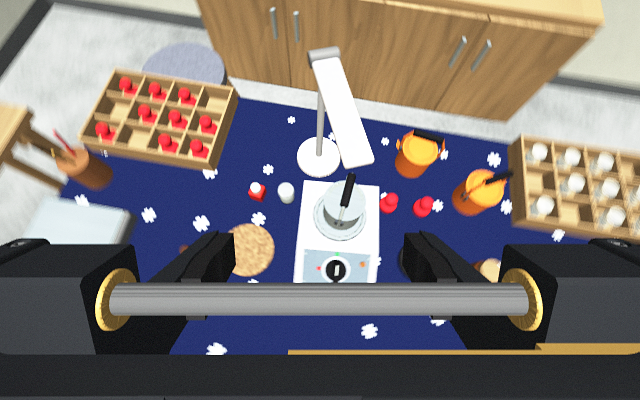

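```bash
python3 -m jog '[{"translation":[-0.6,0.14,0.42],"twist":0,"claw":100},{"translation":[-0.6,0.14,0.42],"twist":0,"claw":100},{"translation":[-0.6,0.14,0.42],"twist":0,"claw":100},{"translation":[-0.6,0.14,0.42],"twist":0,"claw":100},{"translation":[-0.6,0.14,0.42],"twist":0,"claw":100},{"translation":[0,0,0],"twist":0,"claw":100},{"translation":[0,0,0],"twist":0,"claw":100}]'
cat > m.py <<'E'
from h import *
import sys,pickle
views=[]
for c in ["scene","top","wrist"]:
    s=snap(c,"last_"+c+".png")
    views.append((c,s,{l:r.spot_point(l,c) for l in ["warmer","plate","switch_grip","pot","pot_grip","lamp_tip","rest"]}))
w=dict(np.load("w2.npz")); w.update(fx=views[2][1]["fx"],fy=views[2][1]["fy"],cx=views[2][1]["cx"],cy=views[2][1]["cy"])
w2={"plate":[210.9,342.4],"switch_grip":[275.7,337.1],"pot":[213.2,341.8],"pot_grip":[189.9,347.8],"lamp_tip":[167.8,356.6],"rest":[250.6,252.2],"warmer":[221.5,336.6]}
guess=dict(warmer=[.62,.04,0],plate=[.622,.043,.069],switch_grip=[.493,.022,.067],pot=[.63,.042,.069],pot_grip=[.63,.037,.209],lamp_tip=[.62,.033,.34],rest=[.505,.238,.006])
for l,g in guess.items():
    rays=[ray(w,*w2[l])]; used=["w2"]
    for c,s,D in views:
        pr=proj(s,g); D[l].sort(key=lambda d:np.hypot(d["location"][0]-pr[0],d["location"][1]-pr[1]))
        if D[l] and np.hypot(D[l][0]["location"][0]-pr[0],D[l][0]["location"][1]-pr[1])<25: rays.append(ray(s,*D[l][0]["location"])); used.append(c+str(np.round(D[l][0]["location"]).astype(int)))
    if len(rays)>1:
        p,e=tri(rays); print(l,p.round(4),np.round(np.array(e)*1000,1),used)
E
python3 -c "
from h import *
where([.40,.03,.42])"; python3 m.py
```

```text
clock: 13.62
tool_pos: [0.3942, 0.028, 0.437]
eef_rot: [0.947, 0.087, 0.309, -0.017]
contact_force: [1.0, -0.5, 0.3]
opening: 1.001
t 13.62 p [0.3942 0.028  0.437 ] lean 36.07 az 8.47 y [ 0.176 -0.984  0.021] q [-0.37 -0.15  0.12  2.35  0.25  0.32 -1.85] F [ 1.  -0.5  0.3] open 1.001
units [-0.13 -0.03  0.43]
warmer [0.6203 0.0427 0.0039] [4.2 4.1 4.2 4.4] ['w2', 'scene[258 312]', 'top[226 308]', 'wrist[182 325]']
plate [0.6263 0.04   0.069 ] [6.1 5.4 7.2] ['w2', 'scene[242 312]', 'top[221 305]']
switch_grip [0.4923 0.0234 0.0612] [6.3 0.6 4.7 5.1] ['w2', 'scene[229 274]', 'top[260 319]', 'wrist[234 326]']
pot [0.6276 0.042  0.0696] [ 4.6  5.1 15.   6.7] ['w2', 'scene[240 313]', 'top[216 303]', 'wrist[169 330]']
pot_grip [0.6312 0.0376 0.2128] [5.6 3.2 6.7 3.1] ['w2', 'scene[197 316]', 'top[207 307]', 'wrist[123 338]']
lamp_tip [0.6098 0.0359 0.3415] [2.7 4.6 6.1 0.9] ['w2', 'scene[150 306]', 'top[206 306]', 'wrist[ 68 344]']
rest [0.512  0.2412 0.0138] [10.4  5.6  9.3] ['w2', 'scene[210 326]', 'top[266 249]']
```

View pics/last_wrist.png

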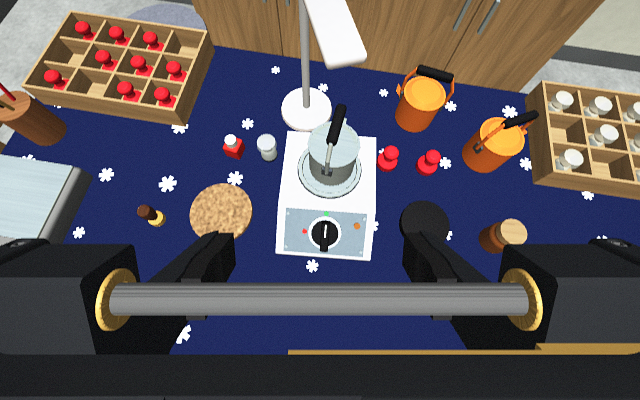

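```bash
cat > seg.py <<'E'
from h import *
def blob(s,mask,r0,r1,c0,c1):
    m=np.zeros_like(mask); m[r0:r1,c0:c1]=mask[r0:r1,c0:c1]
    n,lab,st,ce=cv2.connectedComponentsWithStats(m.astype(np.uint8)); k=1+np.argmax(st[1:,4]); return lab==k,st[k]
def rectline(s,m,z):
    pts=np.argwhere(m); 
    w=np.array([atz(s,a,b,z)[:2] for a,b in pts]); (c,sz,ang)=cv2.minAreaRect((w*1000).astype(np.float32)); return np.round(c,1),np.round(sz,1),round(ang,1)
for c in ["wrist","top"]:
    s=snap(c); im=s["img"].astype(int); h=cv2.cvtColor(s["img"],cv2.COLOR_RGB2HSV)
    dark=im.max(2)<60; white=(im.min(2)>150)
    pr=proj(s,[.631,.037,.213]); a,b=int(pr[0]),int(pr[1]); k=30 if c=="wrist" else 14
    try:
        m,st=blob(s,dark,a-k,a+k,b-k,b+k); print(c,"bar",st, rectline(s,m,.221))
    except Exception as e: print(e)
    pr=proj(s,[.507,.238,.012]); a,b=int(pr[0]),int(pr[1]); k=45
    cork=(h[...,0]<25)&(h[...,1]>60)&(h[...,2]>100)
    m,st=blob(s,cork,max(0,a-k),a+k,b-k,b+k); print(c,"cork",st)
    cs,_=cv2.findContours(m.astype(np.uint8),cv2.RETR_EXTERNAL,cv2.CHAIN_APPROX_NONE); q=max(cs,key=len)[:,0]
    q=q[:,::-1]; 
    w=np.array([atz(s,*p,.012)[:2] for p in q])*1000
    print("cork circle",cv2.minEnclosingCircle(w.astype(np.float32)),cv2.fitEllipse(w.astype(np.float32)))
    m,st=blob(s,(h[...,2]>110)&(h[...,1]<70),*[int(x) for x in ((125,265,270,385) if c=="wrist" else (190,280,272,350))])
    cv2.imwrite(f"pics/m_{c}.png",m*255)
    # switch handle: black blob
    pr=proj(s,[.4925,.0234,.065]);a,b=int(pr[0]),int(pr[1]);k=22 if c=="wrist" else 13
    m,st=blob(s,dark,a-k,a+k,b-k,b+k); cm=np.argwhere(m).mean(0); print("switch black",st,cm,atz(s,*cm,.055))
    g=(h[...,0]>40)&(h[...,0]<85)&(h[...,1]>90); m,st=blob(s,g,a-30,a+10,b-20,b+20); gm=np.argwhere(m).mean(0)
    rd=((h[...,0]<6)|(h[...,0]>174))&(h[...,1]>120)&(h[...,2]>100); m2,st2=blob(s,rd,a-15,a+15,b-32,b-5); rm=np.argwhere(m2).mean(0)
    print("green",gm,st[4],"red",rm,st2[4])
    print("green w",atz(s,*gm,.059),"red w",atz(s,*rm,.043))
s=snap("wrist"); cv2.imwrite("pics/crop.png",cv2.resize(s["img"][40:280,180:400,::-1],None,fx=2.5,fy=2.5,interpolation=cv2.INTER_CUBIC))
E
python3 seg.py
```

```text
wrist bar [326 104  21  42 436] (array([621.3,  38.4]), array([16.2, 71.4]), 84.5)
wrist cork [ 189  183   63   56 2643]
cork circle ((516.360595703125, 240.6611328125), 62.81338882446289) ((520.83544921875, 241.26483154296875), (111.97090148925781, 126.11309814453125), 3.9802756309509277)
switch black [312 221  26  31 528] [234.45643939 324.35416667] [0.49703914 0.02805074 0.055     ]
green [213.15789474 325.84210526] 19 red [230.88888889 304.27777778] 18
green w [0.53623203 0.0321057  0.059     ] red w [0.49995798 0.06604889 0.043     ]
top bar [305 210   4  12  37] (array([612.8,  38.9]), array([ 8.6, 32. ]), 83.4)
top cork [ 233  244   38   38 1135]
cork circle ((516.1806030273438, 240.4663848876953), 62.90086364746094) ((515.7227783203125, 240.3623046875), (121.60427856445312, 122.96045684814453), 154.3714599609375)
switch black [309 253  13  16 109] [259.00917431 315.37614679] [0.49856104 0.02844029 0.055     ]
green [247.6 313.2] 5 red [260.6 303.8] 5
green w [0.53533073 0.03102004 0.059     ] red w [0.49887295 0.06621821 0.043     ][ WARN:0@1.097] global loadsave.cpp:1063 imwrite_ Unsupported depth image for selected encoder is fallbacked to CV_8U.
```

View pics/crop.png

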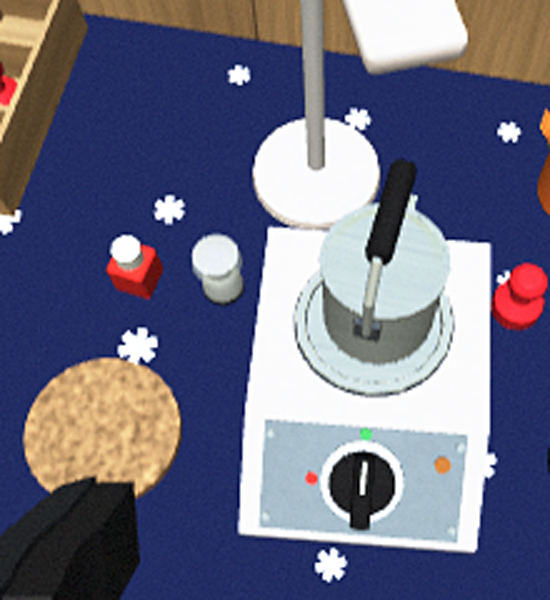

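```bash
python3 -c "
from h import *
where([.50,.0265,.15])"
```

```text
t 14.97 p [0.3945 0.0282 0.4373] lean 36.17 az 8.51 y [ 0.176 -0.984  0.021] q [-0.37 -0.15  0.12  2.35  0.25  0.32 -1.85] F [0.3 0.1 0.2] open 1.005
units [-2.15  0.36  7.33]
```

```bash
python3 -m jog '[{"translation":[-0.24,0.04,0.81],"twist":0,"claw":60},{"translation":[-0.24,0.04,0.81],"twist":0,"claw":60},{"translation":[-0.24,0.04,0.81],"twist":0,"claw":60},{"translation":[-0.24,0.04,0.81],"twist":0,"claw":60},{"translation":[-0.24,0.04,0.81],"twist":0,"claw":60},{"translation":[-0.24,0.04,0.81],"twist":0,"claw":60},{"translation":[-0.24,0.04,0.81],"twist":0,"claw":60},{"translation":[-0.24,0.04,0.81],"twist":0,"claw":60},{"translation":[-0.24,0.04,0.81],"twist":0,"claw":60},{"translation":[0,0,0],"twist":0,"claw":60}]'; python3 -c "
from h import *
where([.499,.0275,.09])"
```

```text
clock: 15.8
tool_pos: [0.4915, 0.0083, 0.308]
eef_rot: [0.963, 0.089, 0.256, -0.011]
contact_force: [0.2, 0.3, 0.4]
opening: 0.602
t 15.8 p [0.4915 0.0083 0.308 ] lean 29.7 az 7.65 y [ 0.176 -0.984  0.025] q [ 0.03  0.28 -0.17  2.33  1.16  0.04 -2.65] F [0.2 0.3 0.4] open 0.602
units [-2.46 -0.58  4.86]
```

```bash
python3 -m jog '[{"translation":[0,0,0],"twist":-1,"claw":60},{"translation":[0,0,0],"twist":-1,"claw":60},{"translation":[0,0,0],"twist":-1,"claw":60},{"translation":[0,0,0],"twist":-1,"claw":60},{"translation":[0,0,0],"twist":-1,"claw":60},{"translation":[0,0,0],"twist":-1,"claw":60},{"translation":[0,0,0],"twist":-1,"claw":60},{"translation":[0,0,0],"twist":-1,"claw":60},{"translation":[0,0,0],"twist":-1,"claw":60},{"translation":[0,0,0],"twist":-1,"claw":60},{"translation":[0,0,0],"twist":-1,"claw":60},{"translation":[0,0,0],"twist":-1,"claw":60},{"translation":[0,0,0],"twist":-1,"claw":60},{"translation":[0,0,0],"twist":-1,"claw":60},{"translation":[0,0,0],"twist":-1,"claw":60}]'; python3 -c "
from h import *
where([.499,.0275,.09])"
python3 -m jog '[{"translation":[0,0,0],"twist":-1,"claw":60},{"translation":[0,0,0],"twist":-1,"claw":60},{"translation":[0,0,0],"twist":-1,"claw":60},{"translation":[0,0,0],"twist":-1,"claw":60},{"translation":[0,0,0],"twist":-1,"claw":60},{"translation":[0,0,0],"twist":-1,"claw":60},{"translation":[0,0,0],"twist":-1,"claw":60},{"translation":[0,0,0],"twist":-1,"claw":60},{"translation":[0,0,0],"twist":-1,"claw":60},{"translation":[0,0,0],"twist":-1,"claw":60},{"translation":[0,0,0],"twist":-1,"claw":60},{"translation":[0,0,0],"twist":-1,"claw":60},{"translation":[0,0,0],"twist":-1,"claw":60},{"translation":[0,0,0],"twist":-1,"claw":60},{"translation":[0,0,0],"twist":-1,"claw":60}]'; python3 -c "
from h import *
where([.499,.0275,.09])"
```

```text
clock: 17.05
tool_pos: [0.4887, 0.009, 0.3103]
eef_rot: [0.615, 0.745, 0.189, 0.175]
contact_force: [0.0, 1.1, -0.6]
opening: 0.596
t 17.05 p [0.4887 0.009  0.3103] lean 29.85 az 7.6 y [0.85  0.173 0.497] q [ 0.27  0.29 -0.48  2.32  1.37  0.15 -1.3 ] F [ 0.   1.1 -0.6] open 0.596
units [ 0.57 -2.44  4.93]
clock: 18.3
tool_pos: [0.4886, 0.009, 0.3102]
eef_rot: [-0.092, 0.962, 0.009, 0.257]
contact_force: [-0.4, 0.2, -0.4]
opening: 0.602
t 18.3 p [0.4886 0.009  0.3102] lean 29.84 az 7.58 y [-0.183  0.983 -0.029] q [ 0.38  0.31 -0.64  2.32  1.39  0.21  0.25] F [-0.4  0.2 -0.4] open 0.602
units [2.43 0.57 4.93]
```

```bash
python3 -m jog '[{"translation":[0.25,0.06,0.5],"twist":0,"claw":60},{"translation":[0.25,0.06,0.5],"twist":0,"claw":60},{"translation":[0.25,0.06,0.5],"twist":0,"claw":60},{"translation":[0.25,0.06,0.5],"twist":0,"claw":60}]'; python3 -c "
from h import *
where([.499,.0275,.09])"
python3 -m jog '[{"translation":[0.25,0.06,0.5],"twist":0,"claw":60},{"translation":[0.25,0.06,0.5],"twist":0,"claw":60},{"translation":[0.25,0.06,0.5],"twist":0,"claw":60}]'; python3 -c "
from h import *
where([.499,.0275,.09])"
```

```text
clock: 18.63
tool_pos: [0.4916, 0.0126, 0.2403]
eef_rot: [-0.089, 0.962, 0.007, 0.257]
contact_force: [-0.9, -0.4, -0.7]
opening: 0.594
t 18.63 p [0.4916 0.0126 0.2403] lean 29.78 az 6.76 y [-0.175  0.984 -0.033] q [ 0.41  0.52 -0.8   2.42  2.03  0.46 -0.42] F [-0.9 -0.4 -0.7] open 0.594
units [1.64 0.46 3.37]
clock: 18.88
tool_pos: [0.4934, 0.0178, 0.1718]
eef_rot: [-0.089, 0.963, 0.007, 0.255]
contact_force: [-0.4, -0.4, 0.2]
opening: 0.599
t 18.88 p [0.4934 0.0178 0.1718] lean 29.58 az 6.8 y [-0.175  0.984 -0.032] q [ 0.39  0.74 -0.88  2.49  2.2   0.74 -0.6 ] F [-0.4 -0.4  0.2] open 0.599
units [0.85 0.28 1.86]
```

```bash
python3 -m jog '[{"translation":[0,0,0],"twist":0.6,"claw":60},{"translation":[0,0,0],"twist":0,"claw":60}]'
python3 - <<'E'
from h import *
where([.4777,.0243,.0907])
s=snap("wrist","w3.png")
for l in ["switch_grip","pot_grip"]:
    print(l,[(round(d["confidence"],2),np.round(d["location"]).tolist(),atz(s,*d["location"],.067).round(4)) for d in r.spot_point(l,"wrist")[:3]])
print("expected",proj(s,[.49,.0263,.067]))
E
```

```text
clock: 19.05
tool_pos: [0.4924, 0.0181, 0.1706]
eef_rot: [-0.058, 0.966, 0.016, 0.253]
contact_force: [-0.2, 0.4, 0.3]
opening: 0.6
t 19.05 p [0.4924 0.0181 0.1706] lean 29.31 az 6.98 y [-0.12   0.993  0.001] q [ 0.4   0.75 -0.9   2.49  2.18  0.75 -0.64] F [-0.2  0.4  0.3] open 0.6
units [1.28 0.2  1.57]
switch_grip [(0.95, [136.0, 331.0], array([0.4909, 0.028 , 0.067 ]))]
pot_grip []
expected (np.float64(134.768364740835), np.float64(329.42476700576725))
```

View pics/w3.png

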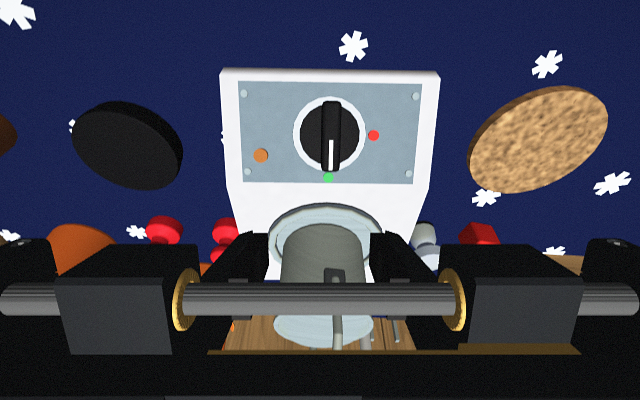

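```bash
python3 -m jog '[{"translation":[0.43,0.08,0.52],"twist":0,"claw":60},{"translation":[0.43,0.08,0.52],"twist":0,"claw":60},{"translation":[0.43,0.08,0.52],"twist":0,"claw":60},{"translation":[0,0,0],"twist":0,"claw":60}]'; python3 -c "
from h import *
where([.4975,.0275,.0559])"
```

```text
clock: 19.53
tool_pos: [0.4808, 0.0302, 0.0944]
eef_rot: [-0.06, 0.967, 0.021, 0.247]
contact_force: [-0.2, -0.6, -0.6]
opening: 0.601
t 19.53 p [0.4808 0.0302 0.0944] lean 28.7 az 8.39 y [-0.125  0.992  0.011] q [ 0.42  1.08 -1.1   2.56  2.18  1.15 -0.63] F [-0.2 -0.6 -0.6] open 0.601
units [ 0.11 -0.13  1.04]
```

```bash
python3 -m jog '[{"translation":[0.03,-0.04,0.35],"twist":0,"claw":60},{"translation":[0.04,-0.04,0.35],"twist":0,"claw":60},{"translation":[0.04,-0.05,0.32],"twist":0,"claw":60},{"translation":[0,0,0],"twist":0,"claw":60}]'; python3 -c "
from h import *
where([.4975,.0275,.0559])"
```

```text
clock: 19.87
tool_pos: [0.5031, 0.0229, 0.0662]
eef_rot: [-0.06, 0.965, 0.015, 0.256]
contact_force: [0.7, -0.6, -0.4]
opening: 0.598
t 19.87 p [0.5031 0.0229 0.0662] lean 29.74 az 6.87 y [-0.123  0.992 -0.002] q [ 0.42  1.15 -1.05  2.51  2.27  1.17 -0.61] F [ 0.7 -0.6 -0.4] open 0.598
units [0.24 0.13 0.16]
```

```bash
python3 -m jog '[{"translation":[0.12,0.06,0.08],"twist":0,"claw":60},{"translation":[0.12,0.06,0.08],"twist":0,"claw":60},{"translation":[0,0,0],"twist":0,"claw":60}]'; python3 -c "
from h import *
where([.4975,.0275,.0559])"
```

```text
clock: 20.12
tool_pos: [0.4953, 0.0287, 0.0555]
eef_rot: [-0.062, 0.965, 0.016, 0.255]
contact_force: [0.4, -0.1, 0.4]
opening: 0.598
t 20.12 p [0.4953 0.0287 0.0555] lean 29.64 az 7.24 y [-0.127  0.992 -0.001] q [ 0.4   1.19 -1.05  2.53  2.28  1.22 -0.63] F [ 0.4 -0.1  0.4] open 0.598
units [-0.05 -0.04  0.02]
```

Well placed (1–2 mm). Close softly and read the force.

```bash
python3 -m jog '[{"translation":[0,0,0],"twist":0,"claw":0},{"translation":[0,0,0],"twist":0,"claw":0},{"translation":[0,0,0],"twist":0,"claw":0},{"translation":[0,0,0],"twist":0,"claw":0},{"translation":[0,0,0],"twist":0,"claw":0},{"translation":[0,0,0],"twist":0,"claw":0}]' 12; python3 -c "
from h import *
where([.4975,.0275,.0559]);print(r.get_state()['moment'])"
```

```text
clock: 20.62
tool_pos: [0.4958, 0.0282, 0.0547]
eef_rot: [-0.06, 0.965, 0.016, 0.255]
contact_force: [-0.2, -1.1, 0.5]
opening: 0.17
t 20.62 p [0.4958 0.0282 0.0547] lean 29.6 az 7.17 y [-0.125  0.992 -0.   ] q [ 0.4   1.19 -1.05  2.53  2.28  1.22 -0.63] F [-0.2 -1.1  0.5] open 0.17
units [-0.05 -0.02 -0.01]
[-0.68437443  0.3883599  -0.42800006]
```

```bash
python3 -m jog '[{"translation":[0,0,0],"twist":-0.8,"claw":0},{"translation":[0,0,0],"twist":-0.8,"claw":0},{"translation":[0,0,0],"twist":-0.8,"claw":0},{"translation":[0,0,0],"twist":-0.8,"claw":0},{"translation":[0,0,0],"twist":-0.8,"claw":0}]' 25; python3 -c "
from h import *
where([.4975,.0275,.0559]);print(r.get_state()['moment'])"
python3 -m jog '[{"translation":[0,0,0],"twist":-0.8,"claw":0},{"translation":[0,0,0],"twist":-0.8,"claw":0},{"translation":[0,0,0],"twist":-0.8,"claw":0},{"translation":[0,0,0],"twist":-0.8,"claw":0},{"translation":[0,0,0],"twist":-0.8,"claw":0}]' 25; python3 -c "
from h import *
where([.4975,.0275,.0559]);print(r.get_state()['moment'])"
```

```text
clock: 21.03
tool_pos: [0.496, 0.0271, 0.0547]
eef_rot: [-0.261, 0.931, -0.039, 0.253]
contact_force: [0.3, -2.6, 2.1]
opening: 0.159
t 21.03 p [0.496  0.0271 0.0547] lean 29.62 az 6.87 y [-0.466  0.861 -0.204] q [ 0.35  1.14 -0.93  2.53  2.36  1.15 -0.3 ] F [ 0.3 -2.6  2.1] open 0.159
units [-0.05 -0.01 -0.01]
[-0.41974109  0.34861278 -0.41650489]
clock: 21.45
tool_pos: [0.4964, 0.0266, 0.0549]
eef_rot: [-0.449, 0.856, -0.091, 0.239]
contact_force: [1.6, -2.4, 3.2]
opening: 0.156
t 21.45 p [0.4964 0.0266 0.0549] lean 29.67 az 6.73 y [-0.724  0.581 -0.371] q [ 0.29  1.09 -0.81  2.54  2.44  1.09  0.01] F [ 1.6 -2.4  3.2] open 0.156
units [-0.04 -0.02 -0.01]
[-0.66404539  0.16397275 -0.41318524]
```

```bash
python3 -m jog '[{"translation":[0,0,0],"twist":-0.8,"claw":0},{"translation":[0,0,0],"twist":-0.8,"claw":0},{"translation":[0,0,0],"twist":-0.8,"claw":0},{"translation":[0,0,0],"twist":-0.8,"claw":0},{"translation":[0,0,0],"twist":-0.8,"claw":0},{"translation":[0,0,0],"twist":-0.8,"claw":0}]'; python3 -c "
from h import *
where([.4975,.0275,.0559]);print(r.get_state()['moment'])"
python3 -m jog '[{"translation":[0,0,0],"twist":-0.8,"claw":0},{"translation":[0,0,0],"twist":-0.8,"claw":0},{"translation":[0,0,0],"twist":-0.5,"claw":0},{"translation":[0,0,0],"twist":0,"claw":0}]'; python3 -c "
from h import *
where([.4975,.0275,.0559]);print(r.get_state()['moment'])"
```

```text
clock: 21.95
tool_pos: [0.497, 0.0263, 0.0552]
eef_rot: [-0.647, 0.718, -0.149, 0.209]
contact_force: [1.0, -3.2, 4.1]
opening: 0.154
t 21.95 p [0.497  0.0263 0.0552] lean 29.76 az 6.63 y [-0.867  0.118 -0.484] q [ 0.21  1.05 -0.66  2.54  2.55  1.03  0.38] F [ 1.  -3.2  4.1] open 0.154
units [-0.03 -0.01 -0.01]
[-0.755984   -0.04956249 -0.44317526]
clock: 22.28
tool_pos: [0.4973, 0.0263, 0.0554]
eef_rot: [0.721, -0.644, 0.171, -0.192]
contact_force: [1.5, -4.7, 6.4]
opening: 0.153
t 22.28 p [0.4973 0.0263 0.0554] lean 29.79 az 6.59 y [-0.862 -0.098 -0.497] q [ 0.18  1.03 -0.59  2.54  2.61  1.    0.54] F [ 1.5 -4.7  6.4] open 0.153
units [-0.03 -0.01 -0.01]
[-0.83800631 -0.28115527 -0.70829012]
```

```bash
python3 -m jog '[{"translation":[0,0,0],"twist":0,"claw":50},{"translation":[0,0,0],"twist":0,"claw":50},{"translation":[0,0,0],"twist":0,"claw":50},{"translation":[0,0,-0.4],"twist":0,"claw":50},{"translation":[0,0,-0.4],"twist":0,"claw":50},{"translation":[0,0,-0.4],"twist":0,"claw":50},{"translation":[0,-0.4,-0.7],"twist":0,"claw":50},{"translation":[0,-0.4,-0.7],"twist":0,"claw":50},{"translation":[0,-0.4,-0.7],"twist":0,"claw":50},{"translation":[0,-0.4,-0.7],"twist":0,"claw":50},{"translation":[0,-0.4,-0.7],"twist":0,"claw":50},{"translation":[0,0,0],"twist":0,"claw":50}]'
python3 - <<'E'
from h import *
where([.50,.03,.3])
s=snap("wrist"); cv2.imwrite("pics/w4.png",s["img"][:,:,::-1])
t=snap("top"); 
a,b=map(int,proj(t,[.495,.027,.065])); cv2.imwrite("pics/t4.png",np.hstack([s["img"][:,:,::-1],cv2.resize(t["img"][a-10:a+10,b-8:b+8,::-1],(160,400))]))
E
```

```text
clock: 23.28
tool_pos: [0.4891, 0.0299, 0.25]
eef_rot: [0.72, -0.643, 0.171, -0.197]
contact_force: [-0.4, 0.1, -0.6]
opening: 0.499
t 23.28 p [0.4891 0.0299 0.25  ] lean 30.26 az 7.28 y [-0.858 -0.097 -0.504] q [ 0.58  0.63 -1.2   2.41  1.77  0.71  1.27] F [-0.4  0.1 -0.6] open 0.499
units [ 0.02 -0.86 -0.94]
```

View pics/t4.png

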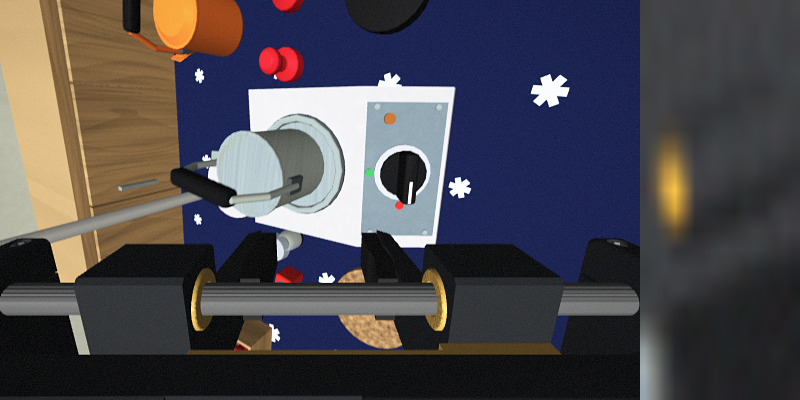

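```bash
cat > sw.py <<'E'
from h import *
from seg_h import blob
s=snap("wrist"); im=s["img"].astype(int); h=cv2.cvtColor(s["img"],cv2.COLOR_RGB2HSV)
n0=lambda th: np.array([-.5*np.cos(th),-.5*np.sin(th),.866])
th=.113; n=n0(th); A=np.array([.5032,.0285,.043]); ex=np.array([.866*np.cos(th),.866*np.sin(th),.5]); ey=np.cross(n,ex)
def on(row,col,hh):
    o,d=ray(s,row,col); P=A+n*hh; t=n@(P-o)/(n@d); q=o+t*d-A; return np.array([q@ex,q@ey])*1000
a,b=proj(s,A+n*.037); a,b=int(a),int(b); print(a,b)
k=24
w,st=blob(s,(im.min(2)>140)&(h[...,1]<60),a-5,a+40,b-12,b+16)
pts=np.array([on(r0,c0,.0375) for r0,c0 in np.argwhere(w)]); print("pointer mean",pts.mean(0),st)
vx=cv2.fitLine(pts.astype(np.float32),cv2.DIST_L2,0,.01,.01).ravel(); print("dir deg",np.degrees(np.arctan2(vx[1],vx[0])))
for nm,m in [("green",(h[...,0]>40)&(h[...,0]<85)&(h[...,1]>90)),("red",((h[...,0]<6)|(h[...,0]>174))&(h[...,1]>120)&(h[...,2]>100)),("orange",(h[...,0]>8)&(h[...,0]<18)&(h[...,1]>120))]:
    m,st=blob(s,m,a-75,a+60,b-50,b+40); print(nm,on(*np.argwhere(m).mean(0),0.),st)
E
sed -n '1,5p' seg.py > seg_h.py; python3 sw.py
```

```text
Traceback (most recent call last):
  File "sw.py", line 2, in <module>
    from seg_h import blob
  File "seg_h.py", line 5
    def rectline(s,m,z):
                        ^
IndentationError: expected an indented block after function definition on line 5
```

```bash
sed -n '1,4p' seg.py > seg_h.py; python3 sw.py
```

```text
182 407
pointer mean [-7.14195564 26.13719937] [395 177  28  45 628]
dir deg 67.51063
green [ 3.69873075e+01 -3.04439313e-03] [360 171   9   8  55]
red [ 0.84982511 38.13112551] [391 204   8   8  52]
orange [ 17.65263297 -58.11891733] [379 115  12  11 104]
```

```bash
sed -i 's/,a-5,a+40,b-12,b+16)/,a-3,a+17,b-5,b+12)/' sw.py; python3 sw.py | head -3
python3 - <<'E'
import cv2
i=cv2.imread('pics/w4.png')[140:220,360:450];print(i.max(2)[38:66:2,36:60:1])
E
```

```text
182 405
pointer mean [-8.6963011  12.17847749] [409 187   8  12  58]
dir deg 71.11435
[[ 31  28  16   9  15  21   9  20  27  33  33  39  35  37  37  31  32  31
   29  28  21  26  35  34]
 [ 39  21  16  15  19  15  16  15  22  33  34  37  37  29  27  21  22  28
   29  30  21  23  37  30]
 [ 32  20  17  14  18  12  19  20  21  34  35  34  27  82 251 248 233  25
   26  33  24  29  30  31]
 [ 40  18  17  13  21  22  19  23  28  31  35  32  28 184 255 255 243  22
   25  24  28  34  30  37]
 [ 31  16  14  16  14  18  14  19  28  33  39  31  16 241 255 255 201  27
   29  26  22  32  31  25]
 [ 31  18  12  18  19  18  15  26  28  34  35  29  27 255 255 255 114  22
   29  29  24  21  14 136]
 [ 26  13  15  14  11  10  19  20  33  36  30  20  57 255 255 255  69  23
   28  20  12 118 242 255]
 [ 21  18  12  12  17  20  17  21  37  37  36  27 110 255 255 255  38  24
   18  25 226 255 253 242]
 [ 21  13  16  12  13  17  22  27  32  34  24  22 169 255 255 250  26  24
   22  32 255 237 188 182]
 [202  18  10  17  17  18  17  31  34  33  28  17 229 255 255 203  19  28
   24  53 190 183 182 181]
 [252 238 126   1   5  16  19  29  35  37  26  22 255 255 255 147  22  22
   18  99 189 185 180 182]
 [182 198 201 123  31  11  23  31  29  38  31  39 255 255 255  69  23  22
    8 127 185 182 182 183]
 [150 192 242 244 246 187  57  25  28  30  20  91 255 255 255  39  20  21
   43 177 185 183 180 184]
 [255 254 252 251 252 255 255 197 142 130 120 127 142 136 130 127 144 163
  192 184 183 181 183 182]]
```

```bash
python3 -m jog '[{"translation":[0,0,0],"twist":1,"claw":70},{"translation":[0,0,0],"twist":1,"claw":70},{"translation":[0,0,0],"twist":1,"claw":70},{"translation":[0,0,0],"twist":1,"claw":70},{"translation":[0,0,0],"twist":1,"claw":70},{"translation":[0,0,0],"twist":1,"claw":70},{"translation":[0,0,0],"twist":1,"claw":70},{"translation":[0,0,0],"twist":1,"claw":70},{"translation":[0,0,0],"twist":1,"claw":70},{"translation":[0,0,0],"twist":1,"claw":70},{"translation":[0,0,0],"twist":1,"claw":70},{"translation":[0,0,0],"twist":1,"claw":70},{"translation":[0,0,0],"twist":1,"claw":70},{"translation":[0,0,0],"twist":1,"claw":70},{"translation":[0,0,0],"twist":0.9,"claw":70},{"translation":[0,0,0],"twist":0,"claw":70}]'
python3 - <<'E'
from h import *
where([.55,.033,.30])
s=snap("wrist","w5.png"); np.savez("w5.npz",R=s["R"],o=s["o"])
print(r.spot_point("pot_grip","wrist")[:3],proj(s,[.627,.0385,.213]))
E
```

```text
clock: 24.82
tool_pos: [0.486, 0.0286, 0.2417]
eef_rot: [-0.059, 0.965, 0.018, 0.253]
contact_force: [-1.4, -0.2, 0.1]
opening: 0.7
t 24.82 p [0.486  0.0286 0.2417] lean 29.41 az 7.64 y [-0.123  0.992  0.006] q [ 0.64  0.74 -1.38  2.41  1.7   0.89 -0.23] F [-1.4 -0.2  0.1] open 0.7
units [-2.11 -0.08 -0.48]
[{'location': [312.3, 309.9], 'confidence': 0.83}, {'location': [199.4, 446.2], 'confidence': 0.29}] (np.float64(313.18821487567664), np.float64(310.3372937060856))
```

```bash
python3 -m jog '[{"translation":[-0.7,-0.03,-0.16],"twist":0,"claw":70},{"translation":[-0.7,-0.03,-0.16],"twist":0,"claw":70},{"translation":[-0.7,-0.03,-0.16],"twist":0,"claw":70},{"translation":[0,0,0],"twist":0,"claw":70}]'
python3 - <<'E'
from h import *
where([.5835,.034,.27])
s=snap("wrist","w6.png")
w5=dict(np.load("w5.npz")); w5.update({k:s[k] for k in("fx","fy","cx","cy")})
d=r.spot_point("pot_grip","wrist"); print(d[:2])
E
```

```text
clock: 25.25
tool_pos: [0.5554, 0.0334, 0.306]
eef_rot: [-0.059, 0.964, 0.018, 0.259]
contact_force: [1.1, -0.1, 0.4]
opening: 0.701
t 25.25 p [0.5554 0.0334 0.306 ] lean 30.08 az 7.45 y [-0.122  0.992  0.004] q [ 0.68  0.67 -1.37  2.16  1.43  0.81  0.16] F [ 1.1 -0.1  0.4] open 0.701
units [-0.15 -0.08  1.13]
[{'location': [211.7, 50.3], 'confidence': 0.77}, {'location': [204.2, 314.4], 'confidence': 0.68}]
```

View pics/w6.png

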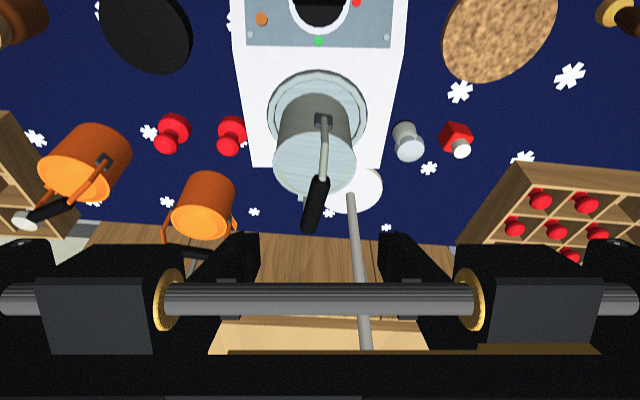

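Run:
```python
from h import *
s=snap("wrist")
w5=dict(np.load("w5.npz")); w5.update({k:s[k] for k in("fx","fy","cx","cy")})
lw=dict(np.load("w2.npz")); lw.update({k:s[k] for k in("fx","fy","cx","cy")})
print(tri([ray(w5,312.3,309.9),ray(s,204.5,314.2),ray(lw,189.9,347.8)]))
a=atz(s,178,321,.213);b=atz(s,232,309.5,.213);print(a,b,(a+b)/2,np.degrees(np.arctan2(b[1]-a[1],b[0]-a[0])),np.hypot(*(b-a)[:2]))
where([.63,.0385,.193])
```

```text
(array([0.62367378, 0.03802225, 0.20952543]), [np.float64(0.003800307538097143), np.float64(0.006242946913682884), np.float64(0.0030052812667477613)])
[0.57992878 0.03818254 0.213     ] [0.64964433 0.03610362 0.213     ] [0.61478655 0.03714308 0.213     ] -1.7080614825457678 0.06974654117908843
t 25.4 p [0.5494 0.0321 0.3009] lean 29.52 az 7.33 y [-0.125  0.992  0.002] q [ 0.68  0.67 -1.37  2.17  1.43  0.81  0.15] F [-0.6 -0.4 -0.1] open 0.702
units [-0.43 -0.1   3.34]
```

```bash
python3 -m jog '[{"translation":[-0.3,-0.1,0.3],"twist":0,"claw":60},{"translation":[0,0,0.6],"twist":0,"claw":60},{"translation":[0,0,0.6],"twist":0,"claw":60},{"translation":[0,0,0.6],"twist":0,"claw":60},{"translation":[0,0,0],"twist":0,"claw":60},{"translation":[0,0,0],"twist":0,"claw":60}]'; python3 -c "
from h import *
where([.6243,.0387,.1925])"
```

```text
clock: 25.9
tool_pos: [0.6006, 0.0354, 0.2328]
eef_rot: [-0.061, 0.965, 0.017, 0.253]
contact_force: [-0.7, 0.9, 0.2]
opening: 0.596
t 25.9 p [0.6006 0.0354 0.2328] lean 29.38 az 7.54 y [-0.126  0.992  0.003] q [ 0.57  0.83 -1.25  2.12  1.63  0.85  0.06] F [-0.7  0.9  0.2] open 0.596
units [-0.03  0.    1.17]
```

```bash
python3 -m jog '[{"translation":[0,0,0.4],"twist":0,"claw":60},{"translation":[0,0,0.4],"twist":0,"claw":60},{"translation":[0,0,0.35],"twist":0,"claw":60},{"translation":[0,0,0],"twist":0,"claw":60},{"translation":[0,0,0],"twist":0,"claw":60}]'
python3 - <<'E'
from h import *
where([.6243,.0387,.1925])
a=snap("wrist")["img"]; t=snap("scene"); i,j=map(int,proj(t,[.62,.038,.24])); c=t["img"][i-75:i+75,j-100:j+100]
cv2.imwrite("pics/g1.png",np.vstack([a[:, :, ::-1][60:360],cv2.resize(c,(640,480))[80:380,:,::-1]]))
E
```

```text
clock: 26.32
tool_pos: [0.6242, 0.0383, 0.1956]
eef_rot: [-0.06, 0.965, 0.017, 0.255]
contact_force: [-0.1, -0.0, -0.0]
opening: 0.602
t 26.32 p [0.6242 0.0383 0.1956] lean 29.62 az 7.45 y [-0.125  0.992  0.003] q [ 0.53  0.92 -1.2   2.09  1.73  0.87  0.02] F [-0.1 -0.  -0. ] open 0.602
units [0.04 0.01 0.07]
```

View pics/g1.png

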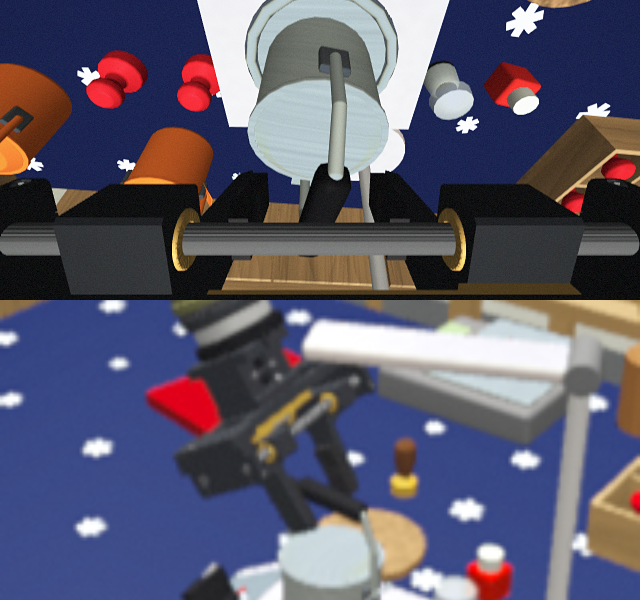

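Run:
```python
from h import *
t=snap("scene"); i,j=map(int,proj(t,[.62,.038,.24]))
f=lambda p:(lambda q:(round((q[0]-i+75)*3.2+220),round((q[1]-j+100)*3.2)))(proj(t,p))
for x in (.575,.60,.615,.63,.65,.66,.67): print(x,f([x,.037-(x-.622)*.06,.209]))
for z in (.19,.209,.217): print("far end x .657",z,f([.657,.035,z]),"lid near",f([.62,.04-.044,.069+.084]),"lidtop c",f([.622,.04,.165]))
```

```text
0.575 (476, 281)
0.6 (486, 303)
0.615 (493, 317)
0.63 (499, 331)
0.65 (508, 350)
0.66 (513, 360)
0.67 (517, 369)
far end x .657 0.19 (531, 357) lid near (575, 291) lidtop c (539, 326)
far end x .657 0.209 (511, 357) lid near (575, 291) lidtop c (539, 326)
far end x .657 0.217 (503, 357) lid near (575, 291) lidtop c (539, 326)
```

```bash
python3 -m jog '[{"translation":[-0.13,0,0.17],"twist":0,"claw":60},{"translation":[0,0,0],"twist":0,"claw":60},{"translation":[0,0,0],"twist":0,"claw":0},{"translation":[0,0,0],"twist":0,"claw":0},{"translation":[0,0,0],"twist":0,"claw":0},{"translation":[0,0,0],"twist":0,"claw":0},{"translation":[0,0,0],"twist":0,"claw":0},{"translation":[0,0,0],"twist":0,"claw":0},{"translation":[0,0,0],"twist":0,"claw":0}]' 10; python3 -c "
from h import *
where([.632,.039,.1925]);print(r.get_state()['moment'])"
python3 -m jog '[{"translation":[0,0,0],"twist":0,"claw":0},{"translation":[0,0,0],"twist":0,"claw":0},{"translation":[0,0,0],"twist":0,"claw":0}]' 45; python3 -c "
from h import *
where([.632,.039,.2075]);print(r.get_state()['moment'])"
```

```text
clock: 27.22
tool_pos: [0.633, 0.039, 0.1918]
eef_rot: [-0.059, 0.965, 0.017, 0.255]
contact_force: [0.8, 0.8, -0.5]
opening: 0.182
t 27.22 p [0.633  0.039  0.1918] lean 29.66 az 7.35 y [-0.123  0.992  0.003] q [ 0.52  0.93 -1.19  2.07  1.73  0.87  0.03] F [ 0.8  0.8 -0.5] open 0.182
units [ 0.01  0.   -0.03]
[0.06563596 0.42809273 0.04070444]
clock: 27.47
tool_pos: [0.6331, 0.0391, 0.1918]
eef_rot: [-0.059, 0.965, 0.017, 0.255]
contact_force: [0.6, 0.4, 0.1]
opening: 0.174
t 27.47 p [0.6331 0.0391 0.1918] lean 29.66 az 7.38 y [-0.124  0.992  0.003] q [ 0.52  0.93 -1.2   2.07  1.73  0.87  0.03] F [0.6 0.4 0.1] open 0.174
units [-0.17  0.   -0.35]
[0.13255719 0.33022125 0.08318319]
```

```bash
python3 -m jog '[{"translation":[-0.043,0,-0.076],"twist":0,"claw":0},{"translation":[-0.043,0,-0.076],"twist":0,"claw":0},{"translation":[-0.043,0,-0.076],"twist":0,"claw":0},{"translation":[-0.043,0,-0.076],"twist":0,"claw":0},{"translation":[0,0,0],"twist":0,"claw":0}]'
python3 - <<'E'
from h import *
where([.5,.1,.23]);print(r.get_state()['moment'])
t=snap("scene"); i,j=map(int,proj(t,[.62,.038,.18])); c=t["img"][i-50:i+50,j-65:j+65]
cv2.imwrite("pics/g2.png",cv2.resize(c,None,fx=5,fy=5,interpolation=cv2.INTER_CUBIC)[:,:,::-1])
E
```

```text
clock: 27.88
tool_pos: [0.633, 0.0389, 0.2064]
eef_rot: [-0.059, 0.965, 0.017, 0.256]
contact_force: [0.9, -0.0, -5.1]
opening: 0.178
t 27.88 p [0.633  0.0389 0.2064] lean 29.68 az 7.33 y [-0.123  0.992  0.002] q [ 0.53  0.9  -1.21  2.06  1.69  0.86  0.06] F [ 0.9 -0.  -5.1] open 0.178
units [ 2.41  1.93 -2.05]
[-0.07692954  0.93291018  0.00297452]
```

View pics/g2.png

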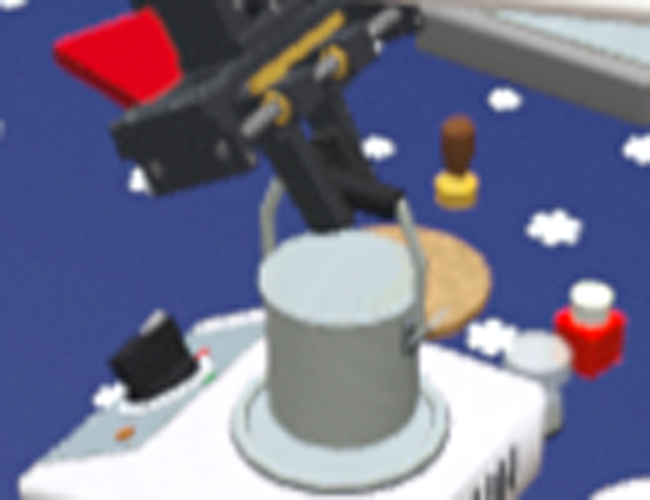

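```bash
python3 -c "
from h import *
where([.573,.039,.2164]); where([.519+.06,.241,.2064])"
```

```text
t 27.93 p [0.633  0.0389 0.2061] lean 29.67 az 7.32 y [-0.123  0.992  0.002] q [ 0.53  0.9  -1.21  2.06  1.69  0.86  0.06] F [ 0.4 -0.8 -5.8] open 0.171
units [ 1.17  0.19 -0.96]
t 27.93 p [0.633  0.0389 0.2061] lean 29.67 az 7.32 y [-0.123  0.992  0.002] q [ 0.53  0.9  -1.21  2.06  1.69  0.86  0.06] F [ 0.4 -0.8 -5.8] open 0.171
units [ 0.63  5.18 -0.35]
```

```bash
python3 -m jog '[{"translation":[0.15,0.02,-0.12],"twist":0,"claw":0},{"translation":[0.25,0.04,-0.2],"twist":0,"claw":0},{"translation":[0.25,0.04,-0.2],"twist":0,"claw":0},{"translation":[0.25,0.04,-0.2],"twist":0,"claw":0},{"translation":[0.2,0.15,-0.18],"twist":0,"claw":0},{"translation":[0.1,0.3,-0.1],"twist":0,"claw":0},{"translation":[0.05,0.4,-0.03],"twist":0,"claw":0},{"translation":[0.05,0.4,-0.03],"twist":0,"claw":0},{"translation":[0.05,0.4,-0.03],"twist":0,"claw":0},{"translation":[0.05,0.4,-0.03],"twist":0,"claw":0}]'; python3 -c "
from h import *
where([.519,.241,.2164])"
```

```text
clock: 28.77
tool_pos: [0.5508, 0.1178, 0.2172]
eef_rot: [-0.06, 0.965, 0.017, 0.255]
contact_force: [-0.6, 0.3, -4.9]
opening: 0.175
t 28.77 p [0.5508 0.1178 0.2172] lean 29.62 az 7.41 y [-0.124  0.992  0.003] q [ 0.37  0.84 -1.27  2.24  1.71  0.99 -0.27] F [-0.6  0.3 -4.9] open 0.175
units [ 0.37  3.16 -0.18]
```

```bash
python3 -m jog '[{"translation":[0.05,0.4,-0.02],"twist":0,"claw":0},{"translation":[0.05,0.4,-0.02],"twist":0,"claw":0},{"translation":[0.05,0.4,-0.02],"twist":0,"claw":0},{"translation":[0.05,0.4,-0.02],"twist":0,"claw":0},{"translation":[0.05,0.4,-0.02],"twist":0,"claw":0},{"translation":[0.05,0.4,-0.02],"twist":0,"claw":0},{"translation":[0.03,0.3,-0.01],"twist":0,"claw":0},{"translation":[0.02,0.2,0],"twist":0,"claw":0},{"translation":[0,0.1,0],"twist":0,"claw":0},{"translation":[0,0,0],"twist":0,"claw":0},{"translation":[0,0,0],"twist":0,"claw":0}]'
python3 - <<'E'
from h import *
where([.519,.241,.2164])
t=snap("top"); p=snap("scene")
a,b=map(int,proj(t,[.516,.24,.06])); c,d=map(int,proj(p,[.516,.24,.1]))
A=cv2.resize(t["img"][a-40:a+40,b-50:b+50],(400,320)); B=cv2.resize(p["img"][c-48:c+48,d-60:d+60],(400,320),interpolation=cv2.INTER_CUBIC)
cv2.imwrite("pics/g3.png",np.hstack([A,B])[:,:,::-1])
for n,s in (("top",t),("scene",p)):
  for l in ("pot","pot_grip"): print(n,l,[(round(q["confidence"],2),np.round(q["location"]).tolist()) for q in r.spot_point(l,n)[:3]],"exp",np.round(proj(s,[.516,.24,.0935 if l=="pot" else .2335])))
E
```

```text
clock: 29.68
tool_pos: [0.5224, 0.2336, 0.2149]
eef_rot: [-0.059, 0.965, 0.017, 0.255]
contact_force: [0.5, -0.4, -5.0]
opening: 0.171
t 29.68 p [0.5224 0.2336 0.2149] lean 29.63 az 7.22 y [-0.123  0.992  0.002] q [ 0.07  0.86 -1.26  2.2   1.65  1.12 -0.45] F [ 0.5 -0.4 -5. ] open 0.171
units [ 0.04  0.19 -0.06]
top pot [(0.91, [176.0, 395.0]), (0.9, [256.0, 248.0]), (0.88, [164.0, 348.0])] exp [261. 247.]
top pot_grip [(0.68, [166.0, 401.0]), (0.59, [148.0, 349.0]), (0.17, [218.0, 308.0])] exp [258. 238.]
scene pot [(0.93, [361.0, 268.0]), (0.92, [331.0, 337.0]), (0.77, [193.0, 326.0])] exp [191. 325.]
scene pot_grip [(0.92, [152.0, 324.0]), (0.9, [288.0, 340.0]), (0.71, [318.0, 260.0])] exp [152. 326.]
```

View pics/g3.png

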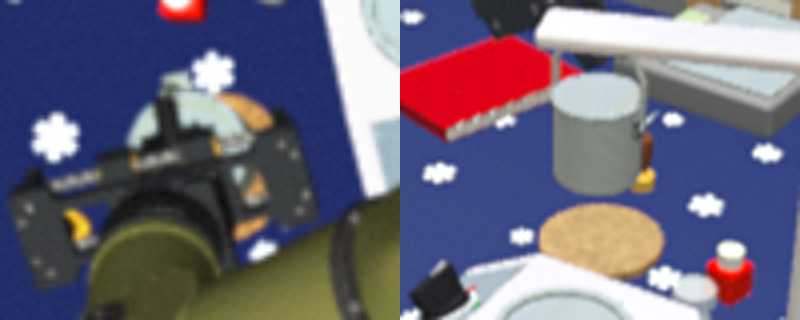

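Run:
```python
from h import *
where([.519,.24,.2164])
zb=.0915
for k in range(2):
  S={c:snap(c) for c in("scene","top")}
  for l,z in(("pot",zb),("pot_grip",zb+.14)):
    for c,s in S.items():
      for q in r.spot_point(l,c):
        p=atz(s,*q["location"],z)
        if abs(p[0]-.516)<.05 and abs(p[1]-.24)<.05: print(l,c,p.round(4),round(q["confidence"],2))
s=S["scene"]; im=s["img"]; h=cv2.cvtColor(im,cv2.COLOR_RGB2HSV)
# pot silhouette: grey/low-saturation region round the expected pot
a,b=map(int,proj(s,[.516,.24,.13])); m=(h[...,1]<60)&(h[...,2]>70)
from seg_h import blob
mm,st=blob(s,m,a-22,a+25,b-22,b+16); print(st,(a,b))
for row in range(a-8,a+14,4):
    cc=np.where(mm[row])[0]; print(row,cc.min(),cc.max(),(cc.min()+cc.max())/2)
for x,y in((.516,.24),(.52,.235)):
  print([np.round(proj(s,[x,y,z]),1) for z in(zb,zb+.04,zb+.084)])
```

```text
t 29.98 p [0.5226 0.2337 0.215 ] lean 29.65 az 7.26 y [-0.122  0.992  0.002] q [ 0.07  0.86 -1.26  2.2   1.65  1.12 -0.45] F [-0.3 -0.1 -5. ] open 0.17
units [ 0.04  0.17 -0.06]
pot_grip scene [0.5212 0.2359 0.2315] 0.73
pot_grip top [0.5109 0.2263 0.2315] 0.62
pot scene [0.5203 0.2396 0.0915] 0.89
pot_grip scene [0.5223 0.2247 0.2315] 0.7
pot_grip top [0.5159 0.2281 0.2315] 0.88
[ 303  159   38   41 1053] (181, 325)
173 303 338 320.5
177 311 339 325.0
181 311 337 324.0
185 311 337 324.0
189 311 337 324.0
193 312 336 324.0
[array([191.5, 325. ]), array([180.8, 325.1]), array([168.5, 325.3])]
[array([192.6, 325.1]), array([181.8, 325.2]), array([169.5, 325.4])]
```

```bash
python3 -m jog '[{"translation":[0.06,0.07,0.06],"twist":0,"claw":0},{"translation":[0.1,0.07,0.17],"twist":0,"claw":0},{"translation":[0.12,0,0.21],"twist":0,"claw":0},{"translation":[0.12,0,0.21],"twist":0,"claw":0},{"translation":[0.12,0,0.21],"twist":0,"claw":0},{"translation":[0.12,0,0.21],"twist":0,"claw":0},{"translation":[0.12,0,0.21],"twist":0,"claw":0},{"translation":[0.1,0,0.17],"twist":0,"claw":0},{"translation":[0.06,0,0.1],"twist":0,"claw":0},{"translation":[0,0,0],"twist":0,"claw":0},{"translation":[0,0,0],"twist":0,"claw":0}]'
python3 - <<'E'
from h import *
where([.52,.239,.1348])
S={c:snap(c) for c in("scene","top")}
zb=.069+r.get_state()["tool_pos"][2]-.1918
for l,z in(("pot",zb),("pot_grip",zb+.14)):
    for c,s in S.items():
      for q in r.spot_point(l,c):
        p=atz(s,*q["location"],z)
        if abs(p[0]-.516)<.05 and abs(p[1]-.24)<.05: print(l,c,p.round(4),round(q["confidence"],2))
E
```

```text
clock: 31.5
tool_pos: [0.5203, 0.2401, 0.1428]
eef_rot: [-0.06, 0.965, 0.017, 0.255]
contact_force: [-0.2, 0.5, -5.0]
opening: 0.174
t 31.5 p [0.5203 0.2401 0.1428] lean 29.63 az 7.38 y [-0.124  0.992  0.003] q [ 0.    1.01 -1.19  2.25  1.82  1.19 -0.61] F [-0.2  0.5 -5. ] open 0.174
units [ 0.11 -0.03  0.17]
pot scene [0.5149 0.2464 0.0208] 0.59
pot top [0.5138 0.2402 0.0208] 0.61
pot_grip scene [0.514  0.2431 0.1608] 0.93
pot_grip top [0.5119 0.2401 0.1608] 0.55
```

```bash
python3 -m jog '[{"translation":[0.02,0,0.04],"twist":0,"claw":0},{"translation":[0.018,0,0.033],"twist":0,"claw":0},{"translation":[0.018,0,0.033],"twist":0,"claw":0},{"translation":[0.012,0,0.022],"twist":0,"claw":0},{"translation":[0,0,0],"twist":0,"claw":0},{"translation":[0,0,0],"twist":0,"claw":0}]'
for i in 1; do python3 -m jog '[{"translation":[0.012,0,0.022],"twist":0,"claw":0},{"translation":[0,0,0],"twist":0,"claw":0}]'; done
python3 -c "
from h import *
where([.52,.239,.1348])"
```

```text
clock: 32.3
tool_pos: [0.5205, 0.24, 0.1371]
eef_rot: [-0.059, 0.965, 0.017, 0.255]
contact_force: [0.1, 0.0, -5.8]
opening: 0.171
clock: 32.47
tool_pos: [0.5205, 0.24, 0.1361]
eef_rot: [-0.059, 0.965, 0.017, 0.255]
contact_force: [0.7, 0.3, -6.0]
opening: 0.175
t 32.47 p [0.5205 0.24   0.1361] lean 29.64 az 7.35 y [-0.123  0.992  0.003] q [-0.    1.02 -1.18  2.25  1.84  1.2  -0.62] F [ 0.7  0.3 -6. ] open 0.175
units [ 0.03 -0.02  0.02]
```

```bash
python3 -m jog '[{"translation":[0.012,0,0.022],"twist":0,"claw":0},{"translation":[0,0,0],"twist":0,"claw":0}]' | grep -E "pos|force"
python3 -m jog '[{"translation":[0.008,0,0.014],"twist":0,"claw":0},{"translation":[0,0,0],"twist":0,"claw":0}]'| grep -E "pos|force"
python3 -m jog '[{"translation":[0.006,0,0.011],"twist":0,"claw":0},{"translation":[0,0,0],"twist":0,"claw":0}]'| grep -E "pos|force"
```

```text
tool_pos: [0.5205, 0.2399, 0.1351]
contact_force: [-0.2, -1.1, -6.2]
tool_pos: [0.5208, 0.2401, 0.135]
contact_force: [-0.7, -0.8, -1.6]
tool_pos: [0.5211, 0.2402, 0.135]
contact_force: [-1.3, -1.8, 3.0]
```

```bash
python3 -m jog '[{"translation":[0,0,0],"twist":0,"claw":25},{"translation":[0,0,0],"twist":0,"claw":40},{"translation":[0,0,0],"twist":0,"claw":60},{"translation":[0,0,0],"twist":0,"claw":60},{"translation":[0,0,0],"twist":0,"claw":60},{"translation":[0,0,-0.3],"twist":0,"claw":60},{"translation":[0,0,-0.4],"twist":0,"claw":60},{"translation":[0,0,-0.5],"twist":0,"claw":60},{"translation":[0,0,-0.5],"twist":0,"claw":60},{"translation":[0,0,-0.5],"twist":0,"claw":60},{"translation":[0,0,-0.5],"twist":0,"claw":60},{"translation":[0,0,-0.5],"twist":0,"claw":60},{"translation":[0,0,0],"twist":0,"claw":60},{"translation":[0,0,0],"twist":0,"claw":60}]'
python3 - <<'E'
from h import *
where()
S={c:snap(c) for c in("scene","top","wrist")}
for l,z in(("pot",.012),("pot_grip",.152)):
    for c,s in S.items():
      for q in r.spot_point(l,c):
        p=atz(s,*q["location"],z)
        if abs(p[0]-.516)<.06 and abs(p[1]-.24)<.06: print(l,c,p.round(4),round(q["confidence"],2))
L=["red_stamp","crystal_seal","brass_seal","ink_tin","bead_jar","ink_bottle","switch_grip"]
for l in L: print(l,[(c,round(q["confidence"],2),atz(S[c],*q["location"],.067 if l[:2]=="sw" else 0)[:2].round(3).tolist()) for c in("scene","top") for q in r.spot_point(l,c)[:2]])
E
```

```text
clock: 34.13
tool_pos: [0.4577, 0.2321, 0.2466]
eef_rot: [-0.06, 0.965, 0.017, 0.257]
contact_force: [-0.2, -0.1, -0.3]
opening: 0.602
t 34.13 p [0.4577 0.2321 0.2466] lean 29.81 az 7.41 y [-0.124  0.992  0.003] q [ 0.04  0.75 -1.33  2.31  1.55  1.13 -0.57] F [-0.2 -0.1 -0.3] open 0.602
pot scene [0.5128 0.2342 0.012 ] 0.77
pot top [0.5149 0.2452 0.012 ] 0.7
pot wrist [0.5191 0.2391 0.012 ] 0.87
pot_grip scene [0.5111 0.2396 0.152 ] 0.63
pot_grip top [0.512  0.2311 0.152 ] 0.61
pot_grip wrist [0.5173 0.2374 0.152 ] 0.86
red_stamp [('scene', 0.75, [0.511, 0.251]), ('scene', 0.72, [0.698, -0.159]), ('top', 0.59, [0.696, -0.164]), ('top', 0.56, [0.692, -0.08])]
crystal_seal [('scene', 0.49, [0.663, 0.175]), ('top', 0.52, [0.658, 0.173]), ('top', 0.25, [0.499, 0.03])]
brass_seal [('scene', 0.37, [0.479, 0.378]), ('top', 0.63, [0.482, 0.363])]
ink_tin [('scene', 0.89, [0.562, -0.158]), ('top', 0.66, [0.564, -0.173]), ('top', 0.2, [0.479, 0.36])]
bead_jar [('scene', 0.94, [0.558, -0.306]), ('top', 0.77, [0.556, -0.294])]
ink_bottle [('scene', 0.48, [0.667, 0.245]), ('top', 0.65, [0.658, 0.251])]
switch_grip [('scene', 0.65, [0.497, 0.023]), ('top', 0.62, [0.494, 0.021])]
```

```bash
python3 -c "
from plant import r
print(r.finish_job())"
```

```text
the job is handed in; nothing more can be done
None
```

The switch is off, and the pot stands on the cork rest. I handed the job in at about 34 s of the 72 s allowed.

**Leaning the tool:** moves can only shift the tool and twist it about its own axis. To lean it I pushed the arm against its reach limits until the tool sat about 30° back, and used that lean for the switch and the pot.

**Switch:** I gripped the handle and turned it a quarter turn anticlockwise. The wrist picture afterwards showed the pointer at the red dot, about 2° from the expected direction by eye and pixel columns. An automatic fit of the pointer angle gave 67–71°, which disagrees. I set that fit aside because it also picked up the white ring around the disc.

**Pot:** I lifted it straight up over the rim, carried it sideways and lowered it until the load came off at the expected height. The peak contact reading I saw was about 6 N.

**Last checks:**

| Check | Result |
|---|---|
| Pot foot (average of three cameras) | about (0.516, 0.240) m, spread about 10 mm |
| Cork centre | (0.516, 0.2405) m, so the foot lies well inside with 22 mm of margin all round |
| Handle versus foot | handle within about 4 mm of being straight above the foot, so upright |
| Bystanders | one red stamp, crystal seal, brass seal, ink tin, bead jar and ink bottle within detection noise (about 15 mm) of their first positions; the second red stamp was found again only by the top camera, 8 mm off |
| Gripper | open and clear of everything |

One detection was plainly false: the network reported a red stamp at the pot's new place in the scene camera. The pot was also turned slightly on its plate (under about 13°) as the gripper closed on its handle. I used all 12 picture views before the pot was set down, so its final state was checked by measurements only.

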